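Make up a mailing kit and a desk kit from the office stock

TASK

Make up two kits from the stock on the desk. In the smaller, two-bay tray put the big roll of parcel tape in the square bay and the rubber stamp lengthwise in the narrow bay; in the larger, three-bay tray put the stapler lengthwise in the long bay, the small roll of tape in the wider of the two short bays and the glue stick in the narrower one. Leave every piece the way up it was, down flat on the floor of its bay and let go, and do not disturb the mug, the calculator or the box of staples.

Things in the scene. Friction and masses are not known exactly. Their poses are not given: they have to be found in the camera images.
- mail_tray: Mailing-kit tray: the smaller wooden tray, fixed, 98 (x) by 154 (y) mm, TWO bays. Floor 3 mm, walls 4 mm thick, rims 12 mm above the desk. Origin: centre of its underside; z up. Bays (inside, x by y mm; centre in tray frame, mm): square 90 x 92 at (0, +27); narrow 90 x 50 at (0, -48).
- desk_tray: Desk-kit tray: the larger, nearly square wooden tray, fixed, 148 (x) by 153 (y) mm, THREE bays. Floor 3 mm, walls 4 mm thick, rims 12 mm above the desk. Origin: centre of its underside; z up. Bays (inside, x by y mm; centre in tray frame, mm): long 60 x 145 at (-40, 0); wider short bay 76 x 91 at (+32, +27); narrower short bay 76 x 50 at (+32, -47.5).
- parcel_tape: The big roll: a brown roll of parcel tape lying flat, 66 mm diameter, 48 mm high, with an open cardboard core. Origin: centre of its underside; z up along its axis. About 0.12 kg.
- small_tape: The small roll: a cream roll of masking tape lying flat, 54 mm diameter, 28 mm high, open core. Origin: centre of its underside; z up along its axis. About 0.05 kg.
- stapler: Black desk stapler standing on its base: 120 mm long (along its x), base 38 mm wide (y) and 8 mm high, overall 55 mm high. Its upper arm, 30 mm wide with parallel sides from 31 to 55 mm above the underside over the whole length, is what to grip. Origin: centre of its underside; z up. Either way round is fine in the bay. About 0.2 kg.
- stamp: Wooden rubber stamp standing on its face: base block 65 (x) by 35 (y) by 22 mm high, on it a dark upright bar handle 44 (x) by 24 (y) mm from 30 to 76 mm above the underside, which is what to grip across its 24 mm. Origin: centre of the underside; z up. Either way round is fine in the bay. About 0.09 kg.
- glue_stick: Standing glue stick, a cylinder with a white cap and black barrel, 28 mm in diameter and 80 mm high. Origin: centre of its underside; z up. About 0.035 kg.
- mug: Bystander: white mug standing on the desk, 80 mm wide, 92 mm high, with a handle on its +y side. Origin: centre of its underside. Not to be moved.
- calculator: Bystander: black pocket calculator lying flat, 150 (x) by 85 (y) by 14 mm, beyond the stock. Origin: centre of its underside. Not to be moved.
- staple_box: Bystander: closed cardboard box of staples, 75 (x) by 45 (y) by 28 mm. Origin: centre of its underside. Not to be moved.

How it is judged:
By the outcome, as a careful person would: the job done as asked, in the order asked, and still so for the second after the job is handed in, with the robot touching nothing.
It also fails if it takes over 128 s, if anything falls off the work surface, if the arm or the gripper's body presses on something with over 40 N, if the wrist force passes 120 N, or if a joint passes its speed limit or range.

ROBOT

A 6-joint arm with a two-finger parallel gripper is mounted at the origin on the work surface. World frame = base frame: x ahead of the robot, y to its left, z up, the work surface at z = 0. Lengths are in m, angles in rad, forces in N, time in s.
With the tool pointing down it reaches from about 0.3 to 0.875 m from the base axis. Payload 6.4 kg.
Tool frame: the origin (TCP) lies on the front face of the gripper's body, between the roots of the fingers; the fingertips stand tcp_to_tips ahead of it and the grasp point (between the pads) lies 45 mm ahead of it (tcp_to_tips is the distance from the TCP to the fingertips, in m); z points along the fingers, x is the direction in which the jaws open and shut, and the axes are right-handed (so a half turn about z gives the same grasp; the last joint's range is limited). The gripper opens to 88 mm and grips with 3 to 60 N. Pads are 18 mm wide; open, the fingers measure 123 mm over their backs; the gripper's body (75 mm by 187 mm) begins 45 mm behind the grasp point.
Start: joints at [1.111, 0.181, 1.607, -0, 1.354, -0.206], TCP at [0.144, 0.557, 0.303] pointing down, gripper open.
Joint ranges: [-2.99, 2.99], [-0.89, 2.07], [0.3, 2.58], [-1.14, 4.28], [0, 2.63], [-3.12, 3.12]. Speed limits (rad/s): [2.57, 2.57, 3.01, 3.14, 3.14, 3.14].

INTERFACE

Orientations are given as a unit quaternion [w, x, y, z].
In Python, from station import * gives the robot as it stands.
- The arm moves only by the tool play_rows, never from a script. Its argument "series" is a list of rows, each a list of 7 numbers: the shift along the tool's x, y, z in mm, then the turn, a rotation vector about the tool's x, y, z in rad, then the opening in per cent of the stroke, from 0 (shut) to 100 (fully open). A call has 1 to 10 rows; each row shifts and turns the pose as measured when the row begins, along the tool's axes as they then stand; what a row does not reach is not made up. A row lasts 1/8 s, in which the tool goes at most 62.5 mm and 10.7 degrees, less where a joint would pass 70% of its speed; a pose out of reach is approached as far as the arm can. A call with a gripper value outside its range is refused whole. The fingers move at their own pace and stop on an object; the grip force is fixed at half the most. Time passes only in rows, so rows that do not move let the fingers close. It gives the time, the measured TCP pose, the force and the opening at its end, in the units of the state.
- sense(): the state, without advancing time (a new reading comes with each control period).
- capture(name): name is "scene" or "side" or "wrist"; returns a dict with "image" (420x560x3 uint8, blue, green, red), "fx", "fy", "cx", "cy" (pixels), "origin" and "attitude" of the camera in the world. Camera axes: x right, y down, z forward; pixel columns grow to the right and rows downward; lengths in m; the calibration is good to about 2 mm. A picture is of the moment at which its call begins. There is no depth.
- hand_in(): hands the job in, once; it reports no verdict.
The state is a dict: "time_s": time; "joints": joint angles; "qd": joint speeds; "effort": joint torques, N m; "tcp_pos": TCP position; "ee_rot": TCP orientation; "force": force on the tool from outside, world axes, zero at the start; "ft_torque": the same for the moment, N m; "opening": finger opening in m.
Only numpy, scipy, OpenCV 4.12 (cv2) and the standard library are available. Lean on these libraries where they do the work, as an engineer would, in place of code of your own. Each camera call takes 0.05 s, during which the arm holds its last target.

## Working session

There is one attempt and no reset: what is moved stays moved. The work goes in short steps, Python scripts to look and compute and a tool call to move; the robot and the scene stay as the last step left them, time stands still between calls to the robot, and variables do not carry over. Pictures are saved under pics/ and viewed, and the job is handed in when it is done.

Besides the shell and the picture viewer there is one more tool, called after "Emit:" as name([rows], argument=value, ...), one row to a line, values as JSON. play_rows: Moves the arm, as the interface text tells. Its arguments: {"type":"object","properties":{"series":{"type":"array","items":{"type":"array","items":{"type":"number"}}}},"required":["series"]}

```bash
ls; mkdir -p pics
python3 - <<'E'
from station import *
import cv2
s=sense(); print(s)
for n in ["scene","side","wrist"]:
    c=capture(n); cv2.imwrite(f"pics/{n}0.png",c["image"])
    print(n,{k:v for k,v in c.items() if k!="image"})
E
```

```text
pics
{'time_s': 0.0, 'joints': array([ 1.11073388e+00,  1.81541111e-01,  1.60796889e+00, -3.97533275e-05,
        1.35377703e+00, -2.06309876e-01]), 'qd': array([-5.04832686e-04, -5.56889680e-04,  6.70415073e-05,  6.57817466e-04,
        1.04912032e-03,  4.78565960e-04]), 'effort': array([-2.83019566e-03, -4.33855176e+01, -3.41847110e+01,  6.99532055e-02,
        3.83046549e-02, -1.07610301e-04]), 'tcp_pos': array([0.14415932, 0.55621274, 0.3018289 ]), 'ee_rot': array([ 3.87642365e-04,  7.90894717e-01,  6.11951656e-01, -7.53555580e-04]), 'force': array([-0.01033343, -0.15246603,  0.76204012]), 'ft_torque': array([-0.00088824,  0.02346673,  0.03524506]), 'opening': 0.08788429600916053}
scene {'fx': 471.4886422467415, 'fy': 471.4886422467415, 'cx': 275.8712334400525, 'cy': 207.28776844205444, 'origin': array([1.32440475, 0.51693192, 0.9496123 ]), 'attitude': array([-0.16591083,  0.41543708,  0.82966791, -0.33397123])}
side {'fx': 521.7810835436684, 'fy': 521.7810835436684, 'cx': 281.2549019440348, 'cy': 213.24400351620298, 'origin': array([ 0.2908971 , -0.73250872,  0.91193143]), 'attitude': array([-0.35740454,  0.91406996, -0.17763856,  0.07199065])}
wrist {'fx': 367.56727750403564, 'fy': 367.56727750403564, 'cx': 276.3865964616305, 'cy': 212.86801925182633, 'origin': array([0.06406865, 0.57772933, 0.38518813]), 'attitude': array([0.12862904, 0.78035218, 0.60392831, 0.09887186])}
```

View pics/scene0.png

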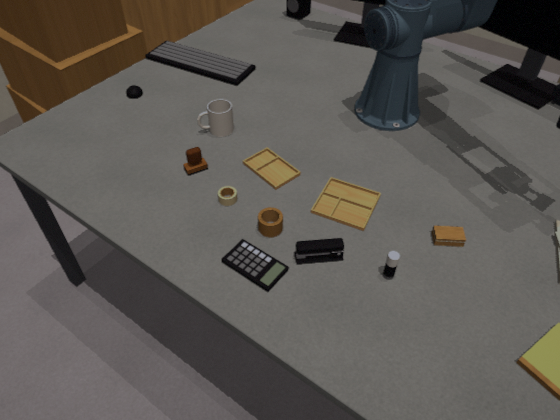

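View pics/side0.png

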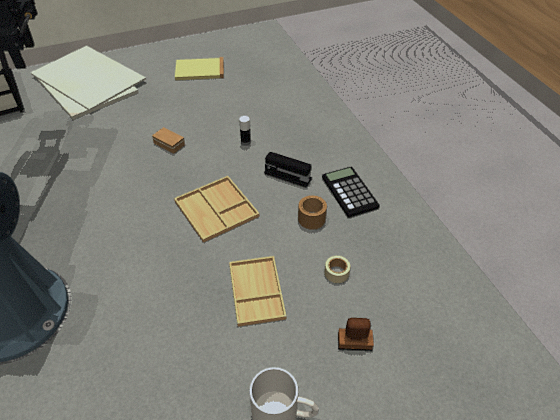

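View pics/wrist0.png

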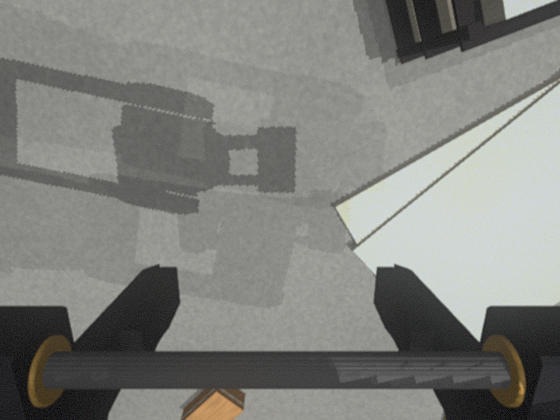

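The scene view shows all items: parcel tape (270,222), small tape (228,196), stamp (195,160), stapler (320,250), glue (391,265), mail tray (272,168) and desk tray (346,203). I'll enlarge to pick accurate points.

```bash
cat > h.py <<'E'
import numpy as np, cv2
from scipy.spatial.transform import Rotation as R
def Rq(q): return R.from_quat([q[1],q[2],q[3],q[0]])
CAL={'scene':dict(f=471.4886422467415,c=(275.8712334400525,207.28776844205444),o=[1.32440475,0.51693192,0.9496123],q=[-0.16591083,0.41543708,0.82966791,-0.33397123]),
'side':dict(f=521.7810835436684,c=(281.2549019440348,213.24400351620298),o=[0.2908971,-0.73250872,0.91193143],q=[-0.35740454,0.91406996,-0.17763856,0.07199065])}
def proj(P,cam):
    C=CAL[cam]; p=Rq(C['q']).inv().apply(np.atleast_2d(P)-np.array(C['o']))
    return p[:,:2]/p[:,2:]*C['f']+np.array(C['c'])
def unproj(uv,z,cam):
    C=CAL[cam]; uv=np.atleast_2d(uv).astype(float)
    d=Rq(C['q']).apply(np.c_[(uv-np.array(C['c']))/C['f'],np.ones(len(uv))])
    o=np.array(C['o']); return o+d*((z-o[2])/d[:,2])[:,None]
E
python3 - <<'E'
from h import *
a=cv2.imread('pics/scene0.png');b=cv2.imread('pics/side0.png')
cv2.imwrite('pics/s1.png',cv2.resize(a[130:290,170:430],None,fx=3,fy=3,interpolation=cv2.INTER_CUBIC))
cv2.imwrite('pics/d1.png',cv2.resize(b[100:290,140:390],None,fx=3.1,fy=3.1,interpolation=cv2.INTER_CUBIC))
cv2.imwrite('pics/d2.png',cv2.resize(b[240:420,220:400],None,fx=3.3,fy=3.3,interpolation=cv2.INTER_CUBIC))
for n,cam,uv,z in [('ptape','scene',(270,215),.048),('ptape','side',(312,205),.048),('small','scene',(228,193),.028),('small','side',(338,265),.028),('glue','scene',(393,254),.08),('glue','side',(244.5,120),.08)]:
    print(n,cam,unproj(uv,z,cam)[0].round(4))
E
```

```text
ptape scene [0.6654 0.0014 0.048 ]
ptape side [0.6702 0.0039 0.048 ]
small scene [ 0.6544 -0.1547  0.028 ]
small side [ 0.6575 -0.1594  0.028 ]
glue scene [0.6159 0.3248 0.08  ]
glue side [0.6195 0.3205 0.08  ]
```

View pics/s1.png

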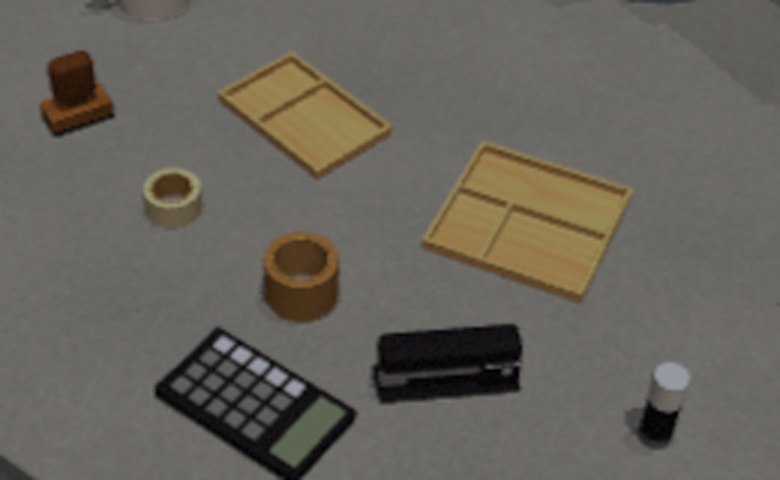

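View pics/d1.png

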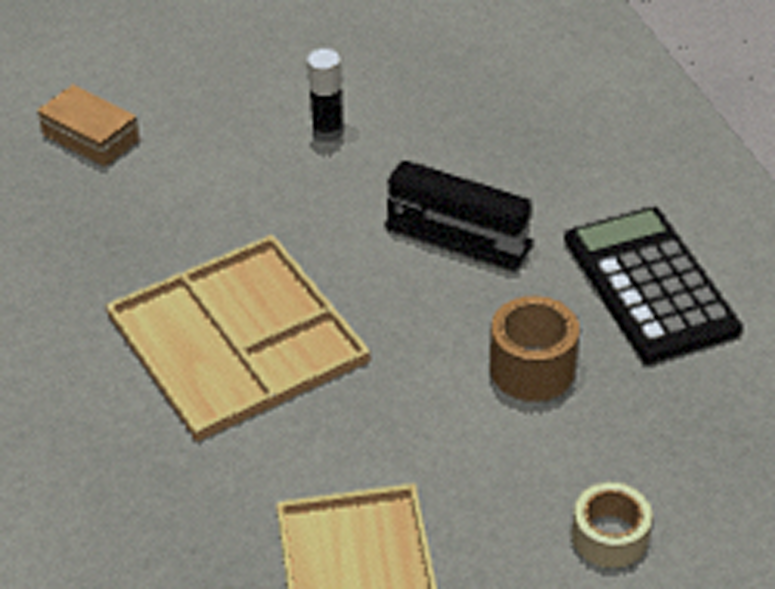

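View pics/d2.png

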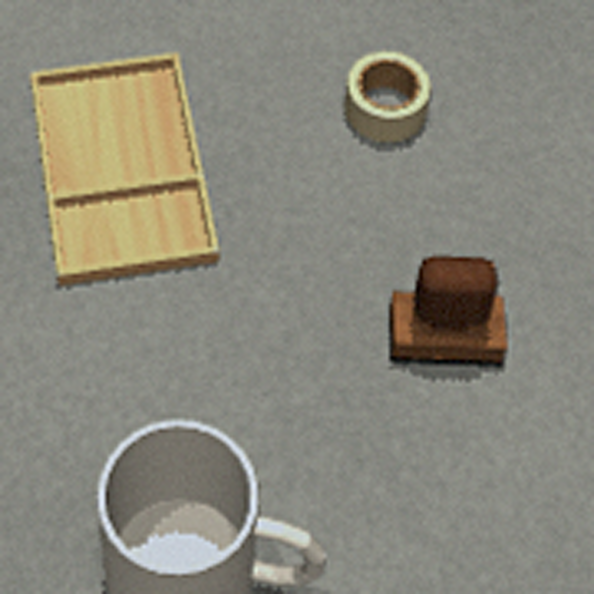

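```bash
cat > fit.py <<'E'
from h import *
from scipy.optimize import least_squares
def S(p): return np.array(p)/3+[170,130]
def D1(p): return np.array(p)/3.1+[140,100]
def D2(p): return np.array(p)/3.3+[220,240]
# ((px), cam, local xyz mm)
def fit(name,obs,x0):
    for cams in (['scene'],['side'],['scene','side']):
        o=[a for a in obs if a[1] in cams]
        if not o: continue
        def f(x):
            r=[]
            for uv,cam,l in o:
                l=np.array(l)/1000; c,s=np.cos(x[2]),np.sin(x[2])
                P=[x[0]+c*l[0]-s*l[1],x[1]+s*l[0]+c*l[1],l[2]]
                r.append(proj(P,cam)[0]-uv)
            return np.ravel(r)
        q=least_squares(f,x0); print(name,cams,q.x.round(4),'deg',np.degrees(q.x[2]).round(1),'rms',np.sqrt(np.mean(q.fun**2)).round(2))
if __name__=='__main__':
    for n,ps,h,w,d,x0 in [('mail',[('scene',S([(291,54),(220,96),(318,169),(390,127)])),('side',D2([(33,73),(178,54),(217,255),(58,277)]))],12,98,154,(0.5,-.13,0)),
              ('desk',[('scene',S([(483,144),(632,190),(580,292),(424,239)])),('side',D1([(108,309),(274,237),(370,354),(198,431)]))],12,148,153,(.5,.06,0))]:
        for cam,p in ps: print(n,cam,unproj(p,h/1000,cam)[:,:2].round(3).tolist())
    print('stapler base', unproj(S([(378,400),(519,388)]),0,'scene')[:,:2].round(3).tolist(), unproj(D1([(387,228),(521,269)]),0,'side')[:,:2].round(3).tolist())
    print('stamp', unproj(S([(43,103),(57,123),(111,99)]),.022,'scene')[:,:2].round(3).tolist(), unproj(D2([(391,348),(505,348),(393,293),(500,293)]),.022,'side')[:,:2].round(3).tolist())
E
python3 fit.py
```

```text
mail scene [[0.417, -0.2], [0.513, -0.217], [0.539, -0.074], [0.449, -0.053]]
mail side [[0.451, -0.055], [0.545, -0.076], [0.51, -0.227], [0.417, -0.205]]
desk scene [[0.415, 0.034], [0.385, 0.181], [0.527, 0.206], [0.556, 0.06]]
desk side [[0.387, 0.173], [0.532, 0.203], [0.559, 0.053], [0.417, 0.029]]
stapler base [[0.723, 0.126], [0.641, 0.214]] [[0.625, 0.191], [0.708, 0.106]]
stamp [[0.635, -0.344], [0.649, -0.312], [0.59, -0.294]] [[0.577, -0.326], [0.637, -0.35], [0.594, -0.294], [0.652, -0.318]]
```

Run:
```python
from fit import *
m=lambda l,z:[(x,y,z) for x,y in l]
o=[(u,'scene',l) for u,l in zip(S([(291,54),(220,96),(318,169),(390,127)]),m([(-49,-77),(49,-77),(49,77),(-49,77)],12))]
o+=[(u,'side',l) for u,l in zip(D2([(33,73),(178,54),(217,255),(58,277)]),m([(-49,77),(49,77),(49,-77),(-49,-77)],12))]
fit('mail',o,(.48,-.14,-.2))
o=[(u,'scene',l) for u,l in zip(S([(483,144),(632,190),(580,292),(424,239)]),m([(-74,-76.5),(-74,76.5),(74,76.5),(74,-76.5)],12))]
o+=[(u,'side',l) for u,l in zip(D1([(108,309),(274,237),(370,354),(198,431)]),m([(-74,76.5),(74,76.5),(74,-76.5),(-74,-76.5)],12))]
fit('desk',o,(.48,.12,.2))
# stapler: x axis along (-.7,.7)~ yaw 2.33 ; side y+ is toward -x-y (near robot)
th=2.33
o=[(u,'scene',l) for u,l in zip(S([(378,400),(519,388)]),[(-60,-19,0),(60,-19,0)])]
o+=[(u,'side',l) for u,l in zip(D1([(387,228),(521,269)]),[(60,19,0),(-60,19,0)])]
fit('stapler',o,(.67,.16,th))
o=[(u,'scene',l) for u,l in zip(S([(43,103),(57,123),(111,99)]),m([(32.5,-17.5),(32.5,17.5),(-32.5,17.5)],22))]
o+=[(u,'side',l) for u,l in zip(D2([(391,348),(505,348),(393,293),(500,293)]),m([(-32.5,-17.5),(32.5,-17.5),(-32.5,17.5),(32.5,17.5)],22))]
fit('stamp',o,(.61,-.32,-.4))
```

```text
mail ['scene'] [ 0.4793 -0.1363 -0.2036] deg -11.7 rms 0.65
mail ['side'] [ 0.4808 -0.1407 -0.2229] deg -12.8 rms 0.35
mail ['scene', 'side'] [ 0.4802 -0.1391 -0.2168] deg -12.4 rms 0.83
desk ['scene'] [0.4701 0.1199 0.1825] deg 10.5 rms 0.63
desk ['side'] [0.4739 0.115  0.1888] deg 10.8 rms 0.56
desk ['scene', 'side'] [0.4728 0.1179 0.1871] deg 10.7 rms 0.99
stapler ['scene'] [0.6681 0.1572 2.3181] deg 132.8 rms 0.06
stapler ['side'] [0.6803 0.1618 2.3394] deg 134.0 rms 0.12
stapler ['scene', 'side'] [0.6748 0.1587 2.3478] deg 134.5 rms 1.5
stamp ['scene'] [ 0.6126 -0.3185 -0.3332] deg -19.1 rms 0.65
stamp ['side'] [ 0.6148 -0.322  -0.4015] deg -23.0 rms 0.53
stamp ['scene', 'side'] [ 0.6142 -0.3212 -0.3846] deg -22.0 rms 0.9
```

```bash
cat >> h.py <<'E'
def plan(x,y,z,yaw,grip,step=50.,turn=9.):
    from station import sense
    s=sense(); p=np.array(s['tcp_pos']); r=Rq(s['ee_rot'])
    T=R.from_euler('z',yaw,degrees=True)*R.from_euler('x',180,degrees=True)
    d=np.array([x,y,z])-p; w=(r.inv()*T).as_rotvec()
    n=max(1,int(np.ceil(max(np.linalg.norm(d)*1000/step,np.degrees(np.linalg.norm(w))/turn))))
    ax=r.as_matrix()[:,0]
    print('t',round(s['time_s'],2),'tcp',p.round(4),'yaw',np.degrees(np.arctan2(ax[1],ax[0])).round(1),'q6',s['joints'][5].round(2),'F',s['force'].round(1),'open',round(s['opening']*1000,1),'n',n)
    rows=[]
    for i in range(n):
        ri=r*R.from_rotvec(w*i/n)
        rows.append([round(v,1) for v in ri.inv().apply(d/n)*1000]+[round(v,3) for v in w/n]+[grip])
    for k in range(0,n,10): print(rows[k:k+10])
E
python3 - <<'E'
import station
print({k:v for k,v in vars(station).items() if not k.startswith('_') and not callable(v)})
from h import *
plan(.668,.003,.2,77.5,100)
for n,u in [('mugtop',(178-0,495))]: print(unproj(np.array(u)/3.3+[220,240],.09,'side').round(3))
E
```

```text
{'tcp_to_tips': 0.064}
t 0.15 tcp [0.1442 0.5563 0.302 ] yaw 75.5 q6 -0.21 F [-0.3 -0.1  0.7] open 88.1 n 16
[[np.float64(-25.2), np.float64(40.4), np.float64(6.4), np.float64(-0.0), np.float64(0.0), np.float64(-0.002), 100], [np.float64(-25.3), np.float64(40.3), np.float64(6.4), np.float64(-0.0), np.float64(0.0), np.float64(-0.002), 100], [np.float64(-25.4), np.float64(40.3), np.float64(6.4), np.float64(-0.0), np.float64(0.0), np.float64(-0.002), 100], [np.float64(-25.5), np.float64(40.2), np.float64(6.4), np.float64(-0.0), np.float64(0.0), np.float64(-0.002), 100], [np.float64(-25.6), np.float64(40.1), np.float64(6.4), np.float64(-0.0), np.float64(0.0), np.float64(-0.002), 100], [np.float64(-25.7), np.float64(40.1), np.float64(6.4), np.float64(-0.0), np.float64(0.0), np.float64(-0.002), 100], [np.float64(-25.8), np.float64(40.0), np.float64(6.4), np.float64(-0.0), np.float64(0.0), np.float64(-0.002), 100], [np.float64(-25.9), np.float64(40.0), np.float64(6.4), np.float64(-0.0), np.float64(0.0), np.float64(-0.002), 100], [np.float64(-26.0), np.float64(39.9), np.float64(6.4), np.floa
[... 191 characters left out ...]
np.float64(39.8), np.float64(6.4), np.float64(-0.0), np.float64(0.0), np.float64(-0.002), 100], [np.float64(-26.2), np.float64(39.7), np.float64(6.4), np.float64(-0.0), np.float64(0.0), np.float64(-0.002), 100], [np.float64(-26.3), np.float64(39.7), np.float64(6.4), np.float64(-0.0), np.float64(0.0), np.float64(-0.002), 100], [np.float64(-26.4), np.float64(39.6), np.float64(6.4), np.float64(-0.0), np.float64(0.0), np.float64(-0.002), 100], [np.float64(-26.5), np.float64(39.6), np.float64(6.4), np.float64(-0.0), np.float64(0.0), np.float64(-0.002), 100], [np.float64(-26.6), np.float64(39.5), np.float64(6.4), np.float64(-0.0), np.float64(0.0), np.float64(-0.002), 100]]
[[ 0.421 -0.39   0.09 ]]
```

```bash
sed -i 's/\[round(v,1) for v/[round(float(v),1) for v/; s/\[round(v,3) for v/[round(float(v),3) for v/' h.py; sed -i 's/for k in range(0,n,10): print(rows\[k:k+10\])/print("total now-axes",(r.inv().apply(d)*1000).round(1),"turn",w.round(3)); [print(q) for q in rows[:10]]/' h.py; tail -5 h.py
```

```text
rows=[]
    for i in range(n):
        ri=r*R.from_rotvec(w*i/n)
        rows.append([round(float(v),1) for v in ri.inv().apply(d/n)*1000]+[round(float(v),3) for v in w/n]+[grip])
    print("total now-axes",(r.inv().apply(d)*1000).round(1),"turn",w.round(3)); [print(q) for q in rows[:10]]
```

Emit:
play_rows([
  [-25,40,5,0,0,0,100],
  [-25,40,5,0,0,0,100],
  [-25,40,5,0,0,0,100],
  [-25,40,5,0,0,0,100],
  [-25,40,5,0,0,0,100],
  [-26,40,5,0,0,0,100],
  [-26,40,5,0,0,0,100],
  [-26,40,5,0,0,0,100],
  [-26,40,5,0,0,0,100],
  [-26,40,5,0,0,0,100],
])

```text
time_s: 1.4
tcp_pos: [0.4745, 0.2006, 0.2492]
ee_rot: [-0.0, 0.789, 0.615, -0.001]
force: [0.7, 0.3, -0.4]
opening: 0.0882
```

Run:
```python
from h import *
plan(.64,.003,.2,77.5,100)
```

```text
t 1.4 tcp [0.4745 0.2006 0.2492] yaw 75.9 q6 -1.15 F [ 0.7  0.3 -0.4] open 88.2 n 6
total now-axes [-151.1  208.8   49.2] turn [-0.001  0.001 -0.029]
[-25.2, 34.8, 8.2, -0.0, 0.0, -0.005, 100]
[-25.4, 34.7, 8.2, -0.0, 0.0, -0.005, 100]
[-25.5, 34.6, 8.2, -0.0, 0.0, -0.005, 100]
[-25.7, 34.4, 8.2, -0.0, 0.0, -0.005, 100]
[-25.9, 34.3, 8.2, -0.0, 0.0, -0.005, 100]
[-26.0, 34.2, 8.2, -0.0, 0.0, -0.005, 100]
```

Emit:
play_rows([
  [-25,35,8,0,0,-0.005,100],
  [-25,35,8,0,0,-0.005,100],
  [-26,35,8,0,0,-0.005,100],
  [-26,35,8,0,0,-0.005,100],
  [-26,34,8,0,0,-0.005,100],
  [-26,34,8,0,0,-0.005,100],
  [0,0,0,0,0,0,100],
])

```text
time_s: 2.28
tcp_pos: [0.6462, -0.008, 0.1967]
ee_rot: [-0.001, 0.781, 0.625, -0.002]
force: [-0.1, 0.8, 0.2]
opening: 0.0879
```

```bash
cat >> h.py <<'E'
def wshot(name):
    from station import capture
    import json
    c=capture('wrist'); cv2.imwrite(f'pics/{name}.png',c['image'])
    CAL['wrist']=dict(f=c['fx'],c=(c['cx'],c['cy']),o=list(map(float,c['origin'])),q=list(map(float,c['attitude'])))
    json.dump(CAL['wrist'],open(f'pics/{name}.json','w'))
def wload(name):
    import json; CAL['wrist']=json.load(open(f'pics/{name}.json'))
E
python3 - <<'E'
from h import *
wshot('w1'); plan(.668,.003,.2,77.5,100)
E
```

```text
t 2.33 tcp [ 0.6454 -0.0066  0.197 ] yaw 77.4 q6 -1.54 F [-0.6 -0.3  0. ] open 87.9 n 1
total now-axes [14.3 20.  -3.1] turn [-0.005  0.001 -0.001]
[14.3, 20.0, -3.1, -0.005, 0.001, -0.001, 100]
```

View pics/w1.png

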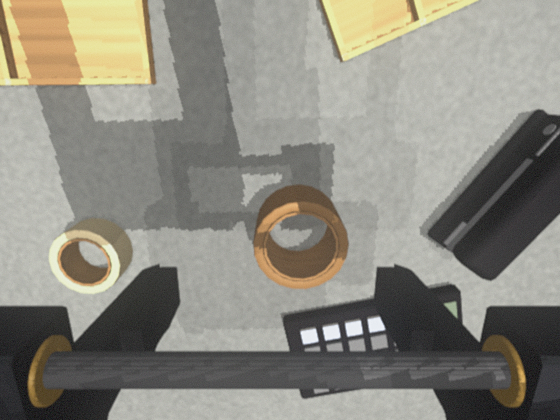

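Run:
```python
from h import *
wload('w1')
# tape rim outer ellipse: cols 253..349, rows 197..289
print(unproj([(301,243),(253,243),(349,243)],.048,'wrist').round(4))
print('small',unproj([(85,260)],.028,'wrist').round(4))
print('mail near sq corner (rim)',unproj([(151,82)],.012,'wrist').round(4),'desk',unproj([(343,60)],.012,'wrist').round(4))
# stapler arm top long edges
print('stapler',unproj([(430,232),(490,277),(540,112)],.055,'wrist').round(4))
```

```text
[[ 0.6663  0.0053  0.048 ]
 [ 0.6591 -0.0268  0.048 ]
 [ 0.6735  0.0374  0.048 ]]
small [[ 0.6529 -0.1573  0.028 ]]
mail near sq corner (rim) [[ 0.5416 -0.0724  0.012 ]] desk [[0.5567 0.0587 0.012 ]]
stapler [[0.6741 0.0898 0.055 ]
 [0.7164 0.127  0.055 ]
 [0.6118 0.1602 0.055 ]]
```

Run:
```python
from h import *
plan(.667,.0045,.079,77.5,100)
```

```text
t 2.33 tcp [ 0.6454 -0.0066  0.197 ] yaw 77.4 q6 -1.54 F [-0.6 -0.3  0. ] open 87.9 n 3
total now-axes [ 15.6  19.3 117.9] turn [-0.005  0.001 -0.001]
[5.2, 6.4, 39.3, -0.002, 0.0, -0.0, 100]
[5.2, 6.4, 39.3, -0.002, 0.0, -0.0, 100]
[5.2, 6.3, 39.3, -0.002, 0.0, -0.0, 100]
```

Emit:
play_rows([
  [15.5,19.5,0,-0.005,0,0,100],
  [0,0,35,0,0,0,100],
  [0,0,35,0,0,0,100],
  [0,0,0,0,0,0,100],
])

```text
time_s: 2.82
tcp_pos: [0.666, 0.0097, 0.1267]
ee_rot: [-0.001, 0.779, 0.627, 0.0]
force: [-0.5, -0.3, 0.1]
opening: 0.0877
```

Run:
```python
from h import *
plan(.667,.0045,.079,77.5,100)
```

```text
t 2.83 tcp [0.666  0.0097 0.1267] yaw 77.6 q6 -1.52 F [-0.5 -0.3  0.1] open 87.7 n 1
total now-axes [-4.9  2.2 47.7] turn [-0.001 -0.001  0.002]
[-4.9, 2.2, 47.7, -0.001, -0.001, 0.002, 100]
```

Emit:
play_rows([
  [-5,2,0,0,0,0,100],
  [0,0,24,0,0,0,100],
  [0,0,24,0,0,0,100],
  [0,0,0,0,0,0,100],
])

```text
time_s: 3.32
tcp_pos: [0.6685, 0.005, 0.081]
ee_rot: [0.002, 0.779, 0.627, 0.002]
force: [-0.1, 0.1, -0.7]
opening: 0.0884
```

Emit:
play_rows([
  [0,0,0,0,0,0,40],
  [0,0,0,0,0,0,40],
  [0,0,0,0,0,0,40],
  [0,0,0,0,0,0,40],
])

```text
time_s: 3.82
tcp_pos: [0.6698, 0.0047, 0.0833]
ee_rot: [0.003, 0.779, 0.627, 0.003]
force: [1.0, 0.1, -1.0]
opening: 0.065
```

Run:
```python
from h import *
plan(.485,-.1115,.19,77.6,35)
```

```text
t 3.83 tcp [0.6698 0.0047 0.0833] yaw 77.7 q6 -1.53 F [ 1.   0.1 -1. ] open 65.0 n 5
total now-axes [-152.8 -154.8 -108.2] turn [ 0.009 -0.001  0.001]
[-30.6, -31.0, -21.6, 0.002, -0.0, 0.0, 35]
[-30.6, -31.0, -21.6, 0.002, -0.0, 0.0, 35]
[-30.6, -31.0, -21.5, 0.002, -0.0, 0.0, 35]
[-30.6, -31.0, -21.5, 0.002, -0.0, 0.0, 35]
[-30.6, -31.1, -21.4, 0.002, -0.0, 0.0, 35]
```

Emit:
play_rows([
  [0,0,-35,0.004,0,0,40],
  [0,0,-35,0.004,0,0,40],
  [-25,-25,-25,0,0,0,40],
  [-32,-33,-14,0,0,0,40],
  [-32,-33,0,0,0,0,40],
  [-32,-33,0,0,0,0,40],
  [-32,-31,0,0,0,0,40],
  [0,0,0,0,0,0,40],
])

```text
time_s: 4.82
tcp_pos: [0.4802, -0.1145, 0.1965]
ee_rot: [0.002, 0.778, 0.628, 0.001]
force: [0.7, 0.1, -0.3]
opening: 0.0647
```

Run:
```python
from h import *
wshot('w2'); plan(.485,-.1115,.19,77.6,35)
```

```text
t 4.88 tcp [ 0.4816 -0.1142  0.1969] yaw 77.8 q6 -1.83 F [ 0.1  0.2 -1.5] open 65.0 n 1
total now-axes [3.4 2.7 7. ] turn [ 0.006 -0.     0.003]
[3.4, 2.7, 7.0, 0.006, -0.0, 0.003, 35]
```

View pics/w2.png

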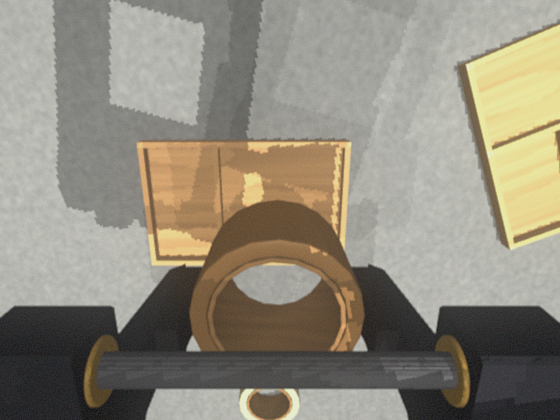

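Run:
```python
from fit import *
wload('w2')
o=[((138,142),'scene',0)]
uv=[(137.5,141.5),(350.5,141),(153,265.5),(218.5,147)]; l=[(-49,-77,12),(-49,77,12),(49,-77,12),(-45,-21,12)]
print(unproj(uv,.012,'wrist').round(4))
def f(x):
    c,s=np.cos(x[2]),np.sin(x[2]); L=np.array(l[:3])/1000
    P=np.c_[x[0]+c*L[:,0]-s*L[:,1],x[1]+s*L[:,0]+c*L[:,1],L[:,2]]
    return (proj(P,'wrist')-np.array(uv[:3])).ravel()
q=least_squares(f,(.48,-.139,-.21)); print(q.x, np.degrees(q.x[2]), q.fun.round(1))
print('desk',unproj([(460,66),(511,248)],.012,'wrist').round(4))
```

```text
[[ 0.4142 -0.2021  0.012 ]
 [ 0.4464 -0.0519  0.012 ]
 [ 0.5115 -0.2228  0.012 ]
 [ 0.4304 -0.146   0.012 ]]
[ 0.47854847 -0.13713378 -0.20728825] -11.876741900431492 [-0.2  0.8  0.3 -0.  -0.1 -0.9]
desk [[0.4123 0.028  0.012 ]
 [0.557  0.0604 0.012 ]]
```

Emit:
play_rows([
  [3.4,2.5,10,0.006,0,0,40],
  [0,0,40,0,0,0,40],
  [0,0,40,0,0,0,40],
  [0,0,0,0,0,0,40],
])

```text
time_s: 5.38
tcp_pos: [0.4895, -0.1093, 0.1045]
ee_rot: [0.001, 0.777, 0.629, 0.001]
force: [-0.1, 1.5, -0.2]
opening: 0.0644
```

Run:
```python
from h import *
plan(.4847,-.1116,.086,77.8,40)
```

```text
t 5.38 tcp [ 0.4895 -0.1093  0.1045] yaw 78.0 q6 -1.82 F [-0.1  1.5 -0.2] open 64.4 n 1
total now-axes [-3.2 -4.3 18.5] turn [0.003 0.    0.003]
[-3.2, -4.3, 18.5, 0.003, 0.0, 0.003, 40]
```

Emit:
play_rows([
  [-3,-4,8,0.003,0,0.003,40],
  [0,0,8,0,0,0,40],
  [0,0,0,0,0,0,40],
])

```text
time_s: 5.75
tcp_pos: [0.4874, -0.1115, 0.09]
ee_rot: [0.002, 0.778, 0.629, 0.001]
force: [0.0, 0.8, -0.1]
opening: 0.0651
```

Run:
```python
from h import *
plan(.4847,-.1116,.086,77.8,40)
```

```text
t 5.75 tcp [ 0.4874 -0.1115  0.09  ] yaw 77.9 q6 -1.82 F [ 0.   0.8 -0.1] open 65.1 n 1
total now-axes [-0.6 -2.6  4. ] turn [0.004 0.001 0.002]
[-0.6, -2.6, 4.0, 0.004, 0.001, 0.002, 40]
```

Emit:
play_rows([
  [-0.5,-2.5,2,0.003,0,0,40],
  [0,0,2,0,0,0,40],
  [0,0,1,0,0,0,40],
])

```text
time_s: 6.12
tcp_pos: [0.4857, -0.1121, 0.0863]
ee_rot: [0.002, 0.778, 0.629, 0.001]
force: [0.3, -0.3, -1.2]
opening: 0.065
```

Emit:
play_rows([
  [0,0,1.5,0,0,0,40],
  [0,0,1.5,0,0,0,40],
  [0,0,0,0,0,0,40],
])

```text
time_s: 6.5
tcp_pos: [0.486, -0.1124, 0.0861]
ee_rot: [0.002, 0.778, 0.629, 0.0]
force: [0.3, -0.0, -1.3]
opening: 0.0651
```

Emit:
play_rows([
  [0,0,2.5,0,0,0,40],
  [0,0,2.5,0,0,0,40],
  [0,0,0,0,0,0,40],
])

```text
time_s: 6.88
tcp_pos: [0.4868, -0.1128, 0.0861]
ee_rot: [0.002, 0.778, 0.628, 0.0]
force: [0.3, 0.1, -0.8]
opening: 0.0651
```

Emit:
play_rows([
  [-0.5,-1.5,3,0,0,0,40],
  [-0.5,-1,3,0,0,0,40],
])

```text
time_s: 7.12
tcp_pos: [0.4868, -0.1132, 0.0852]
ee_rot: [0.003, 0.778, 0.628, 0.002]
force: [-13.3, 10.9, 42.0]
opening: 0.0648
```

Emit:
play_rows([
  [0,0,-0.5,0,0,0,95],
  [0,0,-0.5,0,0,0,95],
  [0,0,-0.5,0,0,0,95],
  [0,0,-30,0,0,0,95],
  [0,0,-40,0,0,0,95],
  [0,0,-40,0,0,0,95],
])

```text
time_s: 7.88
tcp_pos: [0.4837, -0.1122, 0.1944]
ee_rot: [-0.002, 0.778, 0.628, -0.0]
force: [1.1, -0.4, -0.2]
opening: 0.0838
```

Run:
```python
from h import *
plan(.59,-.312,.2,68,95)
wshot('w3')
```

```text
t 7.88 tcp [ 0.4837 -0.1122  0.1944] yaw 77.8 q6 -1.83 F [ 1.1 -0.4 -0.2] open 83.8 n 5
total now-axes [-172.9  146.1   -6.2] turn [-0.003 -0.001  0.171]
[-34.6, 29.2, -1.2, -0.001, -0.0, 0.034, 95]
[-33.6, 30.4, -1.2, -0.001, -0.0, 0.034, 95]
[-32.5, 31.5, -1.2, -0.001, -0.0, 0.034, 95]
[-31.4, 32.6, -1.2, -0.001, -0.0, 0.034, 95]
[-30.3, 33.7, -1.1, -0.001, -0.0, 0.034, 95]
```

View pics/w3.png

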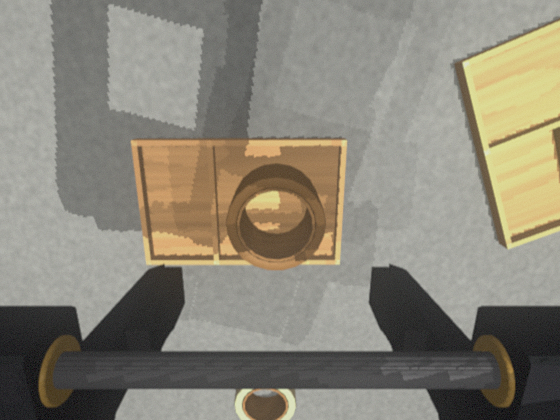

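Roll sits in the square bay (ring centre ≈(276,221)), clear of the walls. Next the stamp.

Emit:
play_rows([
  [-34,29,-1,0,0,0.034,95],
  [-34,30,-1,0,0,0.034,95],
  [-32,31,-1,0,0,0.034,95],
  [-31,32,-1,0,0,0.034,95],
  [-30,33,-1,0,0,0.034,95],
  [0,0,0,0,0,0,95],
])

```text
time_s: 8.68
tcp_pos: [0.5934, -0.317, 0.2035]
ee_rot: [0.002, 0.83, 0.558, 0.002]
force: [-0.8, 0.6, -0.1]
opening: 0.0837
```

Run:
```python
from h import *
wshot('w4');plan(.614,-.321,.2,68,95)
```

```text
t 8.72 tcp [ 0.5927 -0.3153  0.2031] yaw 67.9 q6 -1.85 F [ 0.6  0.3 -0.4] open 83.6 n 1
total now-axes [ 2.7 21.8  3.2] turn [ 0.004 -0.002 -0.001]
[2.7, 21.8, 3.2, 0.004, -0.002, -0.001, 95]
```

View pics/w4.png

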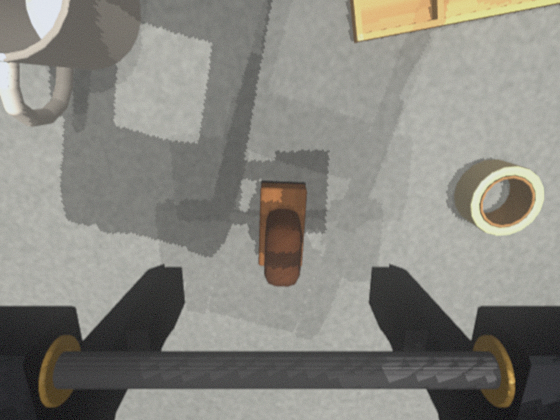

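Run:
```python
from h import *
wload('w4')
print(unproj([(261,188),(306,188)],.022,'wrist').round(4)); print(unproj([(266,255),(301,255),(283,286),(283,212)],.076,'wrist').round(4))
print(unproj([(261.5,182),(306,182)],.0,'wrist').round(4))
c,s=np.cos(np.radians(-22)),np.sin(np.radians(-22))
for l in [(-32.5,17.5,.022),(-32.5,-17.5,.022),(22,0,76),(-22,0,30),(-22,0,76)]:
    P=[.614+(c*l[0]-s*l[1])/1000,-.321+(s*l[0]+c*l[1])/1000,l[2]/1000 if l[2]>1 else l[2]]; print(l,proj(P,'wrist').round(1))
```

```text
[[ 0.5784 -0.3223  0.022 ]
 [ 0.591  -0.2913  0.022 ]]
[[ 0.607  -0.3288  0.076 ]
 [ 0.6154 -0.3084  0.076 ]
 [ 0.6317 -0.3271  0.076 ]
 [ 0.5845 -0.3082  0.076 ]]
[[ 0.5791 -0.3231  0.    ]
 [ 0.5925 -0.2901  0.    ]]
(-32.5, 17.5, 0.022) [[304.1 188. ]]
(-32.5, -17.5, 0.022) [[257.1 188.1]]
(22, 0, 76) [[281.5 290.5]]
(-22, 0, 30) [[280.7 204.8]]
(-22, 0, 76) [[281.6 227.6]]
```

Emit:
play_rows([
  [3,22,3,0.004,0,0,95],
  [0,0,30,0,0,0,95],
  [0,0,30,0,0,0,95],
  [0,0,15,0,0,0,95],
])

```text
time_s: 9.22
tcp_pos: [0.6135, -0.3155, 0.1229]
ee_rot: [-0.002, 0.828, 0.56, 0.001]
force: [-0.7, -0.1, -0.1]
opening: 0.0839
```

Run:
```python
from h import *
plan(.6145,-.320,.103,68,95)
```

```text
t 9.22 tcp [ 0.6135 -0.3155  0.1229] yaw 68.2 q6 -1.84 F [-0.7 -0.1 -0.1] open 83.9 n 1
total now-axes [-3.8  2.6 19.8] turn [-0.002 -0.003  0.003]
[-3.8, 2.6, 19.8, -0.002, -0.003, 0.003, 95]
```

Emit:
play_rows([
  [-4,2.5,10,0,-0.003,0,95],
  [0,0,10,0,0,0,95],
  [0,0,0,0,0,0,95],
])

```text
time_s: 9.6
tcp_pos: [0.6139, -0.319, 0.1016]
ee_rot: [-0.002, 0.828, 0.561, -0.001]
force: [-0.5, 0.4, 0.5]
opening: 0.0842
```

Run:
```python
from h import *
plan(.6145,-.320,.103,68,95)
```

```text
t 9.6 tcp [ 0.6139 -0.319   0.1016] yaw 68.2 q6 -1.84 F [-0.5  0.4  0.5] open 84.2 n 1
total now-axes [-0.7  0.9 -1.4] turn [-0.004 -0.     0.004]
[-0.7, 0.9, -1.4, -0.004, -0.0, 0.004, 95]
```

Emit:
play_rows([
  [0,0.5,-0.5,-0.004,0,0,15],
  [0,0,0,0,0,0,15],
  [0,0,0,0,0,0,15],
  [0,0,0,0,0,0,15],
  [0,0,0,0,0,0,15],
  [0,0,0,0,0,0,15],
  [0,0,0,0,0,0,15],
  [0,0,0,0,0,0,15],
])

```text
time_s: 10.6
tcp_pos: [0.6155, -0.3202, 0.1049]
ee_rot: [0.002, 0.828, 0.561, 0.001]
force: [-0.9, -0.5, 0.9]
opening: 0.0239
```

Run:
```python
from h import *
c,s=np.cos(np.radians(-12.2)),np.sin(np.radians(-12.2))
b=np.array([.479+s*.048,-.138-c*.048]); print(b)
plan(b[0],b[1],.2,77.8,15)
```

```text
[ 0.46885641 -0.18491596]
t 10.6 tcp [ 0.6155 -0.3202  0.1049] yaw 68.2 q6 -1.84 F [-0.9 -0.5  0.9] open 23.9 n 5
total now-axes [  71.2 -186.   -96. ] turn [ 0.004  0.001 -0.167]
[14.2, -37.2, -19.2, 0.001, 0.0, -0.033, 15]
[15.5, -36.7, -19.2, 0.001, 0.0, -0.033, 15]
[16.7, -36.2, -19.1, 0.001, 0.0, -0.033, 15]
[17.9, -35.6, -19.1, 0.001, 0.0, -0.033, 15]
[19.1, -35.0, -19.1, 0.001, 0.0, -0.033, 15]
```

Emit:
play_rows([
  [0,0,-40,0.004,0,0,15],
  [0,0,-35,0,0,0,15],
  [14,-37,-15,0,0,-0.033,15],
  [15.5,-37,-5,0,0,-0.033,15],
  [17,-36,0,0,0,-0.033,15],
  [18,-36,0,0,0,-0.033,15],
  [19,-35,0,0,0,-0.033,15],
  [0,0,0,0,0,0,15],
])

```text
time_s: 11.6
tcp_pos: [0.4632, -0.1804, 0.201]
ee_rot: [-0.001, 0.777, 0.629, -0.0]
force: [-0.5, -0.4, -1.8]
opening: 0.024
```

Run:
```python
from h import *
wshot('w5');plan(.469,-.185,.2,77.8,15)
```

```text
t 11.65 tcp [ 0.4646 -0.1817  0.2017] yaw 77.9 q6 -1.97 F [ 1.3  0.1 -0.5] open 24.1 n 1
total now-axes [-2.3  5.   1.7] turn [0.001 0.001 0.002]
[-2.3, 5.0, 1.7, 0.001, 0.001, 0.002, 15]
```

View pics/w5.png

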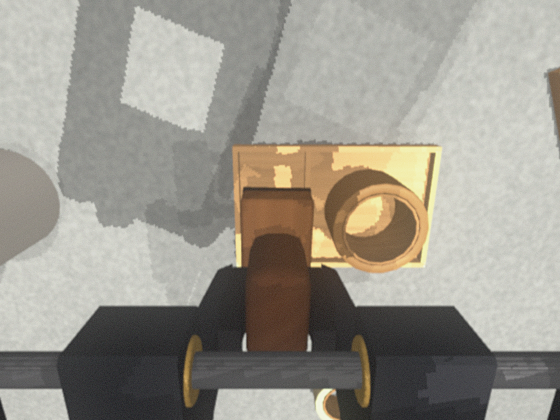

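Run:
```python
from h import *
wload('w5')
p=unproj([(377,228),(427,228)],.051,'wrist')
c=R.from_euler('z',12.2,degrees=True)
print('tape in tray',(c.apply(p-[.479,-.138,0])*1000).round(1))
p=unproj([(234,147),(440,148),(305,152),(238,267)],.012,'wrist'); print('corners in tray',(c.apply(p-[.479,-.138,0])*1000).round(1))
# stamp base lower near edge: z of underside ~ 0.2-.105=.097 ; top of base +22
p=unproj([(244,192),(311,192)],.119,'wrist');print('stamp base near edge in tray',(c.apply(p-[.479,-.138,0])*1000).round(1))
```

```text
tape in tray [[-0.  24.4 51. ]
 [-0.1 58.4 51. ]]
corners in tray [[-48.7 -75.4  12. ]
 [-48.4  76.7  12. ]
 [-45.2 -22.9  12. ]
 [ 49.5 -75.4  12. ]]
stamp base near edge in tray [[-43.8 -59.3 119. ]
 [-43.9 -28.1 119. ]]
```

Run:
```python
from h import *
plan(.4716,-.1865,.12,77.8,15)
```

```text
t 11.65 tcp [ 0.4646 -0.1817  0.2017] yaw 77.9 q6 -1.97 F [ 1.3  0.1 -0.5] open 24.1 n 2
total now-axes [-3.2  7.8 81.7] turn [0.001 0.001 0.002]
[-1.6, 3.9, 40.9, 0.0, 0.0, 0.001, 15]
[-1.6, 3.9, 40.8, 0.0, 0.0, 0.001, 15]
```

Emit:
play_rows([
  [-3,8,20,0,0,0,15],
  [0,0,30,0,0,0,15],
  [0,0,25,0,0,0,15],
  [0,0,0,0,0,0,15],
])

```text
time_s: 12.15
tcp_pos: [0.4773, -0.1913, 0.127]
ee_rot: [0.005, 0.778, 0.628, 0.001]
force: [-0.2, 0.2, -0.7]
opening: 0.0236
```

Run:
```python
from h import *
plan(.4716,-.1865,.108,77.8,15); wshot('w6')
```

```text
t 12.15 tcp [ 0.4773 -0.1913  0.127 ] yaw 77.8 q6 -1.97 F [-0.2  0.2 -0.7] open 23.6 n 1
total now-axes [ 3.6 -6.7 19. ] turn [ 0.009  0.004 -0.001]
[3.6, -6.7, 19.0, 0.009, 0.004, -0.001, 15]
```

View pics/w6.png

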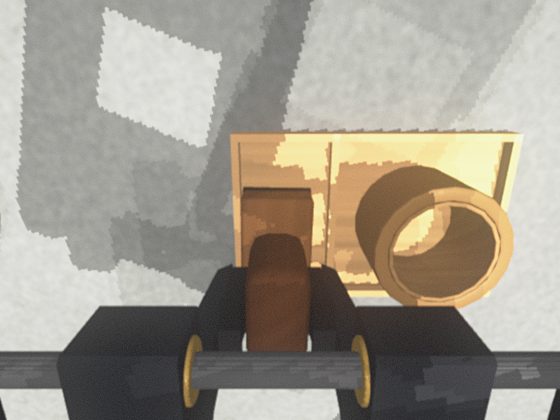

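Emit:
play_rows([
  [3.5,-6.5,4,0.009,0.004,0,15],
  [0,0,6,0,0,0,15],
  [0,0,0,0,0,0,15],
])

```text
time_s: 12.58
tcp_pos: [0.4739, -0.1881, 0.1201]
ee_rot: [0.003, 0.779, 0.628, 0.001]
force: [0.1, -0.3, -1.2]
opening: 0.024
```

Run:
```python
from h import *
plan(.4716,-.1865,.106,77.8,15)
```

```text
t 12.57 tcp [ 0.4739 -0.1881  0.1201] yaw 77.7 q6 -1.97 F [ 0.1 -0.3 -1.2] open 24.0 n 1
total now-axes [ 1.1 -2.6 14.1] turn [ 0.005  0.003 -0.001]
[1.1, -2.6, 14.1, 0.005, 0.003, -0.001, 15]
```

Emit:
play_rows([
  [1.5,-3.5,6,0.006,0.003,0,15],
  [0,-0.5,4,0,0,0,15],
  [0,-0.5,2,0,0,0,15],
])

```text
time_s: 12.95
tcp_pos: [0.4699, -0.1858, 0.1081]
ee_rot: [0.0, 0.778, 0.628, 0.0]
force: [-0.5, 0.2, -1.1]
opening: 0.0236
```

Run:
```python
from h import *
plan(.4716,-.1865,.106,77.8,15);wshot('w7')
```

```text
t 12.95 tcp [ 0.4699 -0.1858  0.1081] yaw 77.8 q6 -1.97 F [-0.5  0.2 -1.1] open 23.6 n 1
total now-axes [-0.4  1.8  2.1] turn [ 0.001 -0.    -0.001]
[-0.4, 1.8, 2.1, 0.001, -0.0, -0.001, 15]
```

View pics/w7.png

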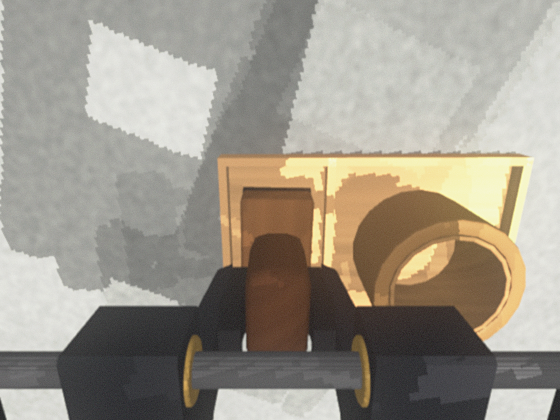

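Emit:
play_rows([
  [0,1,2,0,0,0,15],
  [0,0,2,0,0,0,15],
])

```text
time_s: 13.25
tcp_pos: [0.4707, -0.1866, 0.1075]
ee_rot: [-0.001, 0.778, 0.628, -0.001]
force: [-10.0, 7.8, 26.5]
opening: 0.0239
```

Emit:
play_rows([
  [0,0,-0.5,0,0,0,39],
  [0,0,-0.5,0,0,0,39],
  [0,0,-0.5,0,0,0,39],
])

```text
time_s: 13.62
tcp_pos: [0.4713, -0.187, 0.1098]
ee_rot: [0.0, 0.778, 0.628, -0.001]
force: [-0.3, 0.0, 0.1]
opening: 0.0344
```

Emit:
play_rows([
  [0,0,-25,0,0,0,39],
  [0,0,-35,0,0,0,39],
  [0,0,-40,0,0,0,45],
  [0,0,0,0,0,0,45],
])

```text
time_s: 14.12
tcp_pos: [0.4708, -0.1866, 0.211]
ee_rot: [-0.001, 0.778, 0.628, -0.001]
force: [-0.2, 0.1, -0.1]
opening: 0.0398
```

Run:
```python
from h import *
plan(.645,.13,.2,44,60); wshot('w8')
```

```text
t 14.12 tcp [ 0.4708 -0.1866  0.211 ] yaw 77.8 q6 -1.97 F [-0.2  0.1 -0.1] open 39.8 n 8
total now-axes [346.3 103.3  10.6] turn [-0.003  0.001  0.59 ]
[43.3, 12.9, 1.3, -0.0, 0.0, 0.074, 60]
[44.1, 9.7, 1.3, -0.0, 0.0, 0.074, 60]
[44.7, 6.4, 1.3, -0.0, 0.0, 0.074, 60]
[45.1, 3.1, 1.4, -0.0, 0.0, 0.074, 60]
[45.2, -0.2, 1.4, -0.0, 0.0, 0.074, 60]
[45.0, -3.6, 1.4, -0.0, 0.0, 0.074, 60]
[44.6, -6.9, 1.4, -0.0, 0.0, 0.074, 60]
[44.0, -10.1, 1.4, -0.0, 0.0, 0.074, 60]
```

View pics/w8.png

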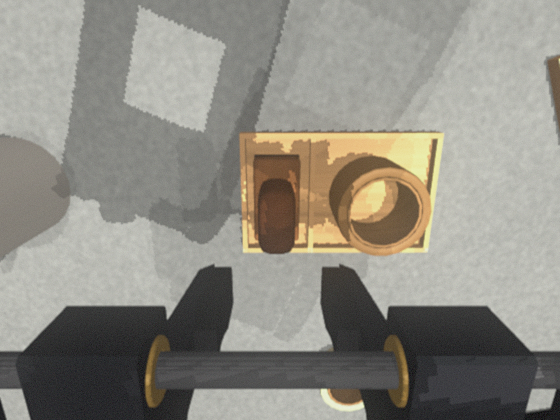

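Both mail-kit pieces are down (stamp (277,205), roll (385,205)). Now the stapler.

Emit:
play_rows([
  [43,13,1,0,0,0.074,60],
  [44,10,1,0,0,0.074,60],
  [45,6,1,0,0,0.074,60],
  [45,3,1,0,0,0.074,60],
  [45,0,1,0,0,0.074,60],
  [45,-3.5,1,0,0,0.074,60],
  [44.5,-7,1,0,0,0.074,60],
  [44,-10,1,0,0,0.074,60],
  [0,0,0,0,0,0,60],
])

```text
time_s: 15.3
tcp_pos: [0.6445, 0.1384, 0.1804]
ee_rot: [-0.009, 0.932, 0.362, -0.013]
force: [0.3, 0.2, 0.5]
opening: 0.0529
```

Run:
```python
from h import *
plan(.674,.159,.2,44,60); wshot('w9')
```

```text
t 15.3 tcp [0.6445 0.1384 0.1804] yaw 42.5 q6 -0.72 F [0.3 0.2 0.5] open 52.9 n 1
total now-axes [ 35.3   4.2 -20.4] turn [-0.026  0.019 -0.026]
[35.3, 4.2, -20.4, -0.026, 0.019, -0.026, 60]
```

View pics/w9.png

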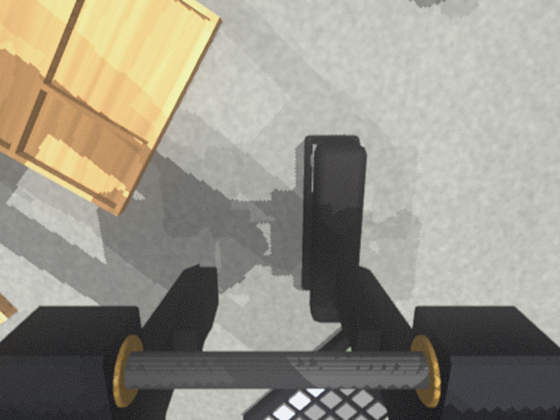

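Run:
```python
from h import *
wload('w9')
L=unproj([(316,155),(311,310),(366,155),(358,265)],.055,'wrist');print(L.round(4))
for a,b in((0,1),(2,3)): d=L[b]-L[a];print(np.degrees(np.arctan2(d[1],d[0])))
e=unproj([(340,145),(335,322)],.055,'wrist');print(e.round(4),e.mean(0))
from station import capture
c=capture('scene');cv2.imwrite('pics/s2.png',cv2.resize(c['image'][130:290,170:430],None,fx=3,fy=3))
```

```text
[[0.6258 0.1901 0.055 ]
 [0.694  0.1157 0.055 ]
 [0.6467 0.2093 0.055 ]
 [0.693  0.1587 0.055 ]]
-47.50286596254635
-47.522594501529724
[[0.6318 0.2033 0.055 ]
 [0.7117 0.12   0.055 ]] [0.67177816 0.16163314 0.055     ]
```

View pics/s2.png

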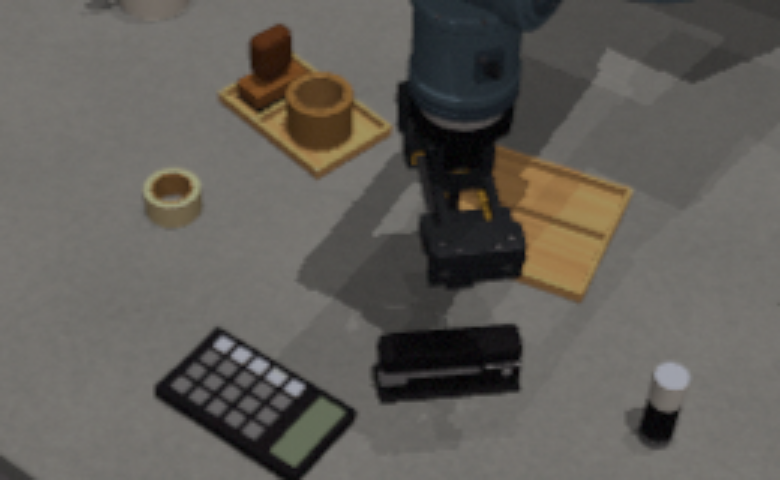

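Run:
```python
from h import *
plan(.672,.1605,.15,42.8,60)
```

```text
t 15.4 tcp [0.6435 0.1359 0.1805] yaw 42.5 q6 -0.72 F [ 0.4 -0.3  0.4] open 52.8 n 1
total now-axes [38.2  1.8 29.7] turn [-0.026  0.02  -0.006]
[38.2, 1.8, 29.7, -0.026, 0.02, -0.006, 60]
```

Emit:
play_rows([
  [38,2,0,-0.026,0.02,-0.006,60],
  [0,0,30,0,0,0,60],
  [0,0,0,0,0,0,60],
])

```text
time_s: 15.78
tcp_pos: [0.6715, 0.1558, 0.1469]
ee_rot: [0.0, 0.932, 0.364, -0.002]
force: [-0.2, -0.6, -0.7]
opening: 0.053
```

Run:
```python
from h import *
plan(.672,.1605,.091,42.8,60);wshot('w10')
```

```text
t 15.78 tcp [0.6715 0.1558 0.1469] yaw 42.7 q6 -0.69 F [-0.2 -0.6 -0.7] open 53.0 n 2
total now-axes [ 3.8 -3.1 55.9] turn [-0.001  0.004 -0.003]
[1.9, -1.5, 28.0, -0.001, 0.002, -0.001, 60]
[1.9, -1.6, 28.0, -0.001, 0.002, -0.001, 60]
```

View pics/w10.png

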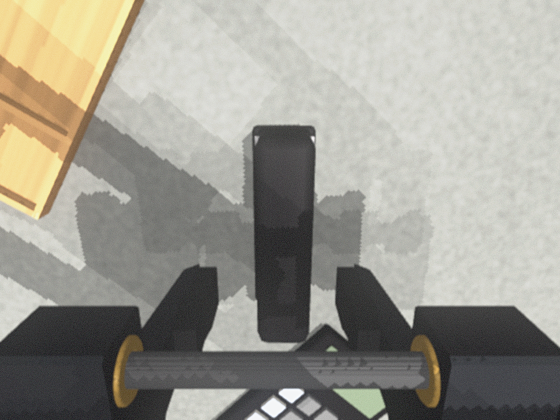

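Emit:
play_rows([
  [4,-3,20,0,0.004,0,60],
  [0,0,20,0,0,0,60],
  [0,0,13,0,0,0,60],
  [0,0,0,0,0,0,60],
])

```text
time_s: 16.32
tcp_pos: [0.6746, 0.1594, 0.0947]
ee_rot: [0.0, 0.932, 0.363, 0.003]
force: [0.1, 0.0, -0.1]
opening: 0.0526
```

Run:
```python
from h import *
plan(.672,.1605,.091,42.8,60);wshot('w11')
```

```text
t 16.32 tcp [0.6746 0.1594 0.0947] yaw 42.5 q6 -0.68 F [ 0.1  0.  -0.1] open 52.6 n 1
total now-axes [-1.2 -2.6  3.7] turn [ 0.003 -0.005 -0.004]
[-1.2, -2.6, 3.7, 0.003, -0.005, -0.004, 60]
```

View pics/w11.png

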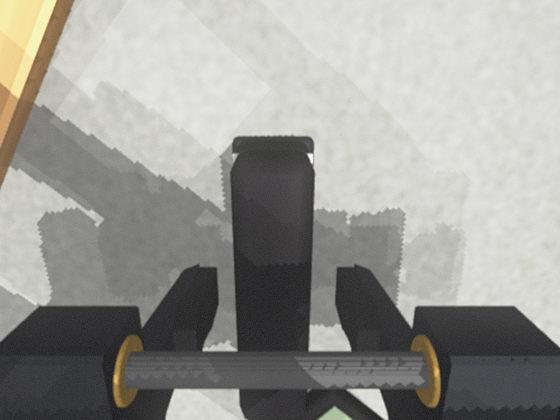

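Emit:
play_rows([
  [-1,-3,4.5,0.002,-0.005,-0.004,60],
  [0,0,1,0,0,0,25],
  [0,0,0.8,0,0,0,25],
  [0,0,0.8,0,0,0,25],
  [0,0,0.5,0,0,0,25],
  [0,0,0.5,0,0,0,25],
  [0,0,0,0,0,0,25],
])

```text
time_s: 17.25
tcp_pos: [0.673, 0.1613, 0.0901]
ee_rot: [0.001, 0.931, 0.365, 0.002]
force: [-1.1, -0.1, -0.2]
opening: 0.0297
```

Run:
```python
from h import *
c,s=np.cos(np.radians(10.7)),np.sin(np.radians(10.7))
for l in [(-40,0),(32,27),(32,-47.5)]: print(.472+(c*l[0]-s*l[1])/1000,.119+(s*l[0]+c*l[1])/1000)
plan(.433,.1115,.2,10.7,25)
```

```text
0.43269548813825537 0.11157333538457691
0.4984306108739851 0.1514718771990161
0.5122627737202106 0.07826722385651674
t 17.25 tcp [0.673  0.1613 0.0901] yaw 42.8 q6 -0.68 F [-1.1 -0.1 -0.2] open 29.7 n 6
total now-axes [-209.7 -126.3 -110.7] turn [ 0.002 -0.003  0.561]
[-34.9, -21.0, -18.4, 0.0, -0.0, 0.093, 25]
[-36.8, -17.7, -18.4, 0.0, -0.0, 0.093, 25]
[-38.3, -14.2, -18.4, 0.0, -0.0, 0.093, 25]
[-39.4, -10.6, -18.4, 0.0, -0.0, 0.093, 25]
[-40.3, -6.9, -18.4, 0.0, -0.0, 0.093, 25]
[-40.7, -3.1, -18.3, 0.0, -0.0, 0.093, 25]
```

Emit:
play_rows([
  [0,0,-40,0,-0.003,0,25],
  [0,0,-40,0,0,0,25],
  [-35,-21,-20,0,0,0.093,25],
  [-37,-18,0,0,0,0.093,25],
  [-38,-14,0,0,0,0.093,25],
  [-39,-11,0,0,0,0.093,25],
  [-40,-7,0,0,0,0.093,25],
  [-40,-3,0,0,0,0.093,25],
  [0,0,0,0,0,0,25],
])

```text
time_s: 18.38
tcp_pos: [0.4264, 0.1129, 0.1868]
ee_rot: [0.001, 0.996, 0.085, 0.001]
force: [0.6, 0.0, -1.9]
opening: 0.0303
```

Run:
```python
from h import *
plan(.433,.1115,.19,10.7,25);wshot('w12')
```

```text
t 18.38 tcp [0.4264 0.1129 0.1868] yaw 9.7 q6 -0.18 F [ 0.6  0.  -1.9] open 30.3 n 1
total now-axes [ 6.3  2.5 -3.2] turn [ 0.002 -0.002 -0.017]
[6.3, 2.5, -3.2, 0.002, -0.002, -0.017, 25]
```

View pics/w12.png

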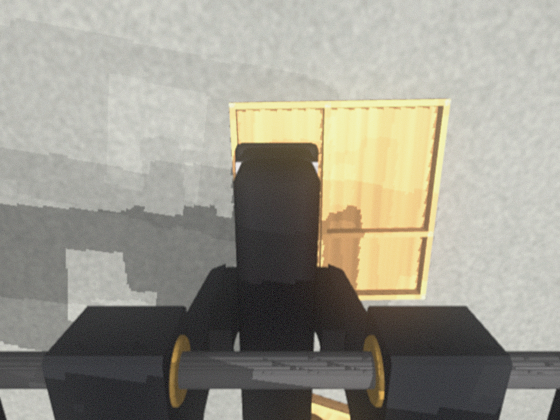

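Run:
```python
from fit import *
wload('w12')
uv=[(229,103),(450.5,99),(426.5,299)]; L=np.array([(-74,76.5,12),(74,76.5,12),(74,-76.5,12)])/1000
def f(x):
    c,s=np.cos(x[2]),np.sin(x[2])
    P=np.c_[x[0]+c*L[:,0]-s*L[:,1],x[1]+s*L[:,0]+c*L[:,1],L[:,2]]
    return (proj(P,'wrist')-np.array(uv)).ravel()
q=least_squares(f,(.472,.119,.19)); print(q.x, np.degrees(q.x[2]), q.fun.round(1))
# stapler arm top: z = .1868-.0901+.055
e=unproj([(234,180),(320,180)],.1517,'wrist'); c=R.from_euler('z',-10.9,degrees=True)
print('arm edges in tray',(c.apply(e-[.472,.119,0])*1000).round(1)); e=unproj([(277,148)],.1517,'wrist');print((c.apply(e-[.472,.119,0])*1000).round(1), (c.apply(np.array([.4264,.1129,0])-[.472,.119,0])*1000).round(1))
```

```text
[0.47157277 0.11959598 0.19132714] 10.962237649518206 [ 1.   0.8 -0.2 -0.1 -1.1 -1.2]
arm edges in tray [[-58.   58.1 151.7]
 [-29.7  57.5 151.7]]
[[-43.7  68.3 151.7]] [-45.9   2.6   0. ]
```

Run:
```python
from h import *
plan(.433,.109,.12,10.9,25)
```

```text
t 18.43 tcp [0.4283 0.1129 0.1876] yaw 9.8 q6 -0.18 F [ 0.2 -0.3 -2.1] open 29.6 n 2
total now-axes [ 3.7  4.5 67.6] turn [ 0.002 -0.005 -0.019]
[1.8, 2.2, 33.8, 0.001, -0.002, -0.01, 25]
[1.9, 2.3, 33.8, 0.001, -0.002, -0.01, 25]
```

Emit:
play_rows([
  [4,4.5,15,0.002,-0.004,-0.019,25],
  [0,0,25,0,0,0,25],
  [0,0,20,0,0,0,25],
  [0,0,0,0,0,0,25],
])

```text
time_s: 18.92
tcp_pos: [0.4389, 0.1083, 0.1242]
ee_rot: [0.0, 0.995, 0.097, 0.002]
force: [-0.3, 0.4, -1.9]
opening: 0.0297
```

Run:
```python
from h import *
plan(.433,.109,.105,10.9,25);wshot('w13')
```

```text
t 18.93 tcp [0.4389 0.1083 0.1242] yaw 11.2 q6 -0.22 F [-0.3  0.4 -1.9] open 29.7 n 1
total now-axes [-5.7 -1.8 19.2] turn [ 0.001 -0.005  0.005]
[-5.7, -1.8, 19.2, 0.001, -0.005, 0.005, 25]
```

View pics/w13.png

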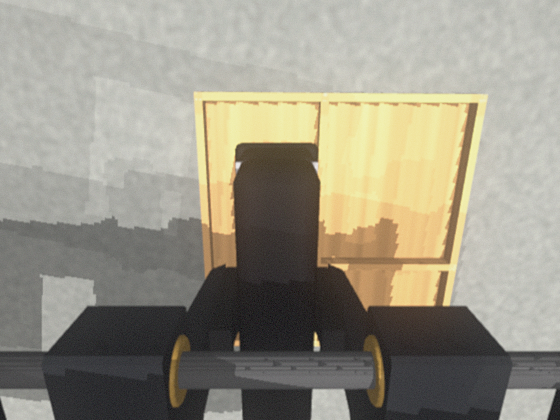

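Emit:
play_rows([
  [-5,-1.5,8,0,-0.005,0.005,25],
  [0,0,8,0,0,0,25],
  [0,0,0,0,0,0,25],
])

```text
time_s: 19.35
tcp_pos: [0.4356, 0.1088, 0.109]
ee_rot: [0.001, 0.995, 0.095, 0.002]
force: [0.9, 0.1, -1.6]
opening: 0.0297
```

Run:
```python
from h import *
plan(.433,.109,.096,10.9,25)
```

```text
t 19.35 tcp [0.4356 0.1088 0.109 ] yaw 10.9 q6 -0.21 F [ 0.9  0.1 -1.6] open 29.7 n 1
total now-axes [-2.6 -0.7 13. ] turn [ 0.002 -0.003  0.   ]
[-2.6, -0.7, 13.0, 0.002, -0.003, 0.0, 25]
```

Emit:
play_rows([
  [-3,-0.5,6,0.001,-0.003,0,25],
  [-0.5,0,5,0,0,0,25],
  [-0.5,0,2,0,0,0,25],
])

```text
time_s: 19.73
tcp_pos: [0.4318, 0.1086, 0.0958]
ee_rot: [0.001, 0.995, 0.095, 0.001]
force: [0.6, -0.3, -2.8]
opening: 0.0296
```

Run:
```python
from h import *
plan(.433,.109,.094,10.9,25);wshot('w14')
from station import capture
c=capture('side');cv2.imwrite('pics/d3.png',cv2.resize(c['image'][100:290,140:390],None,fx=3.1,fy=3.1))
```

```text
t 19.73 tcp [0.4318 0.1086 0.0958] yaw 10.9 q6 -0.21 F [ 0.6 -0.3 -2.8] open 29.6 n 1
total now-axes [ 1.2 -0.2  1.8] turn [ 0.001 -0.002  0.   ]
[1.2, -0.2, 1.8, 0.001, -0.002, 0.0, 25]
```

View pics/w14.png

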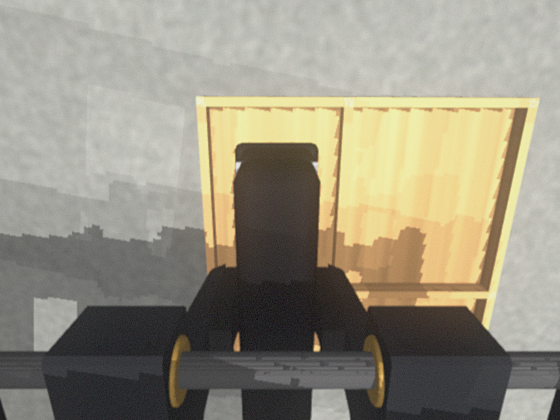

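View pics/d3.png

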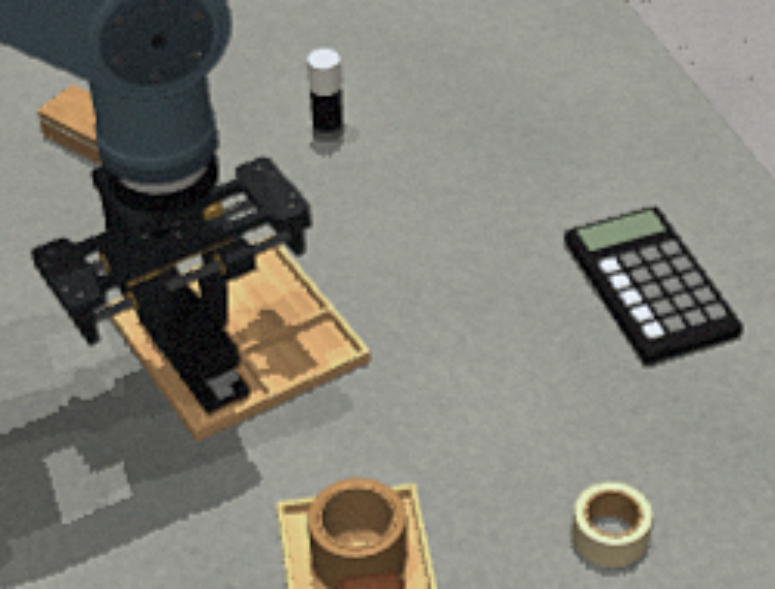

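Emit:
play_rows([
  [1,0,2,0,-0.002,0,25],
  [0,0,2,0,0,0,25],
])

```text
time_s: 20.08
tcp_pos: [0.4333, 0.1088, 0.093]
ee_rot: [0.001, 0.995, 0.095, -0.0]
force: [-12.0, -0.8, 31.6]
opening: 0.0297
```

Emit:
play_rows([
  [0,0,-0.5,0,0,0,55],
  [0,0,-0.5,0,0,0,55],
  [0,0,-0.5,0,0,0,55],
  [0,0,-20,0,0,0,55],
  [0,0,-35,0,0,0,55],
  [0,0,-40,0,0,0,70],
  [0,0,0,0,0,0,80],
])

```text
time_s: 20.95
tcp_pos: [0.4338, 0.1088, 0.1923]
ee_rot: [0.001, 0.995, 0.095, 0.0]
force: [-0.7, -0.2, 0.4]
opening: 0.0664
```

Run:
```python
from h import *
plan(.64,-.157,.19,77.5,95); wshot('w15')
```

```text
t 20.95 tcp [0.4338 0.1088 0.1923] yaw 10.9 q6 -0.21 F [-0.7 -0.2  0.4] open 66.4 n 8
total now-axes [152.1 300.1   2.7] turn [ 1.000e-03  1.000e-03 -1.162e+00]
[19.0, 37.5, 0.3, 0.0, 0.0, -0.145, 95]
[13.4, 39.9, 0.3, 0.0, 0.0, -0.145, 95]
[7.5, 41.4, 0.3, 0.0, 0.0, -0.145, 95]
[1.4, 42.0, 0.3, 0.0, 0.0, -0.145, 95]
[-4.7, 41.8, 0.3, 0.0, 0.0, -0.145, 95]
[-10.7, 40.7, 0.3, 0.0, 0.0, -0.145, 95]
[-16.5, 38.7, 0.3, 0.0, 0.0, -0.145, 95]
[-21.9, 35.9, 0.3, 0.0, 0.0, -0.145, 95]
```

View pics/w15.png

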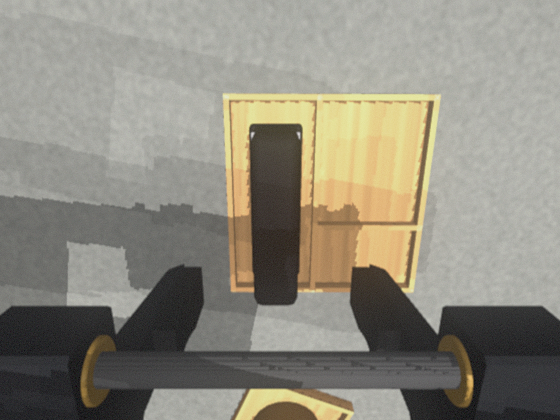

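Run:
```python
from h import *
wload('w15');c=R.from_euler('z',-10.9,degrees=True)
e=unproj([(277,303),(277,128),(250,200),(301,200)],.058,'wrist');print((c.apply(e-[.4718,.1193,0])*1000).round(1))
e=unproj([(224,96),(440,96),(233,292),(414,292)],.012,'wrist');print((c.apply(e-[.4718,.1193,0])*1000).round(1))
```

```text
[[-38.  -57.7  58. ]
 [-38.1  59.   58. ]
 [-54.7  15.4  58. ]
 [-23.2  15.4  58. ]]
[[-74.1  75.8  12. ]
 [ 73.5  75.8  12. ]
 [-73.7 -76.7  12. ]
 [ 74.1 -76.7  12. ]]
```

Emit:
play_rows([
  [19,37.5,0,0,0,-0.145,95],
  [13.5,40,0,0,0,-0.145,95],
  [7.5,41,0,0,0,-0.145,95],
  [1.5,42,0,0,0,-0.145,95],
  [-5,42,0,0,0,-0.145,95],
  [-11,41,0,0,0,-0.145,95],
  [-16.5,39,0,0,0,-0.145,95],
  [-22,36,0,0,0,-0.145,95],
  [0,0,0,0,0,0,95],
])

```text
time_s: 22.12
tcp_pos: [0.6412, -0.1607, 0.1689]
ee_rot: [-0.011, 0.768, 0.64, -0.008]
force: [-0.2, 0.7, -0.1]
opening: 0.0837
```

Run:
```python
from h import *
plan(.656,-.157,.19,77.5,95); wshot('w16')
```

```text
t 22.12 tcp [ 0.6412 -0.1607  0.1689] yaw 79.6 q6 -1.81 F [-0.2  0.7 -0.1] open 83.7 n 1
total now-axes [  6.3  13.3 -21.5] turn [-0.027 -0.002  0.037]
[6.3, 13.3, -21.5, -0.027, -0.002, 0.037, 95]
```

View pics/w16.png

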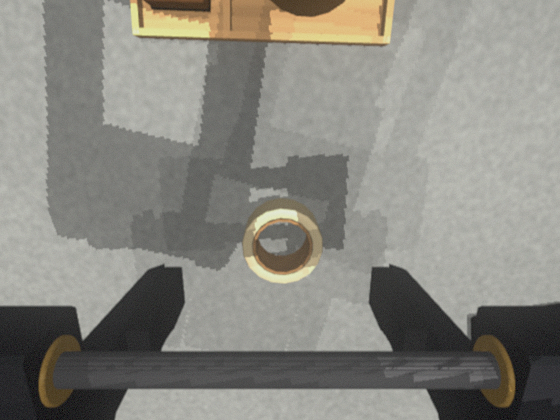

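Run:
```python
from h import *
wload('w16')
p=unproj([(282.5,245),(243,245),(322,245),(282,283)],.028,'wrist');print(p.round(4))
plan(p[0,0],p[0,1],.14,79.6,95)
```

```text
[[ 0.6533 -0.1579  0.028 ]
 [ 0.6486 -0.1836  0.028 ]
 [ 0.658  -0.1321  0.028 ]
 [ 0.6808 -0.1631  0.028 ]]
t 22.18 tcp [ 0.6401 -0.1591  0.1684] yaw 79.6 q6 -1.81 F [-0.5  1.3 -0.6] open 83.7 n 1
total now-axes [ 3.5 13.6 28. ] turn [-0.029 -0.003 -0.   ]
[3.5, 13.6, 28.0, -0.029, -0.003, -0.0, 95]
```

Emit:
play_rows([
  [3.5,14,0,-0.029,-0.003,0,95],
  [0,0,27,0,0,0,95],
  [0,0,0,0,0,0,95],
])

```text
time_s: 22.55
tcp_pos: [0.6539, -0.1543, 0.1384]
ee_rot: [-0.001, 0.769, 0.64, 0.0]
force: [0.0, -0.1, 0.6]
opening: 0.0835
```

Run:
```python
from h import *
plan(.6545,-.1578,.077,79.6,95)
```

```text
t 22.55 tcp [ 0.6539 -0.1543  0.1384] yaw 79.5 q6 -1.8 F [ 0.  -0.1  0.6] open 83.5 n 2
total now-axes [-3.4  1.3 61.4] turn [-0.001 -0.001 -0.001]
[-1.7, 0.6, 30.7, -0.0, -0.001, -0.001, 95]
[-1.7, 0.6, 30.7, -0.0, -0.001, -0.001, 95]
```

Emit:
play_rows([
  [-3.5,1,20,0,0,0,95],
  [0,0,20,0,0,0,95],
  [0,0,18,0,0,0,95],
  [0,0,0,0,0,0,95],
])

```text
time_s: 23.05
tcp_pos: [0.6549, -0.1568, 0.0778]
ee_rot: [0.0, 0.768, 0.64, 0.001]
force: [0.2, 0.4, -0.3]
opening: 0.0836
```

Run:
```python
from h import *
plan(.6545,-.1578,.077,79.6,95)
```

```text
t 23.05 tcp [ 0.6549 -0.1568  0.0778] yaw 79.6 q6 -1.8 F [ 0.2  0.4 -0.3] open 83.6 n 1
total now-axes [-1.  -0.2  0.8] turn [ 0.001 -0.001 -0.   ]
[-1.0, -0.2, 0.8, 0.001, -0.001, -0.0, 95]
```

Emit:
play_rows([
  [-1,-0.5,1.3,0,0,0,50],
  [0,0,0.7,0,0,0,50],
  [0,0,0.7,0,0,0,50],
  [0,0,0.5,0,0,0,50],
  [0,0,0.5,0,0,0,50],
  [0,0,0,0,0,0,50],
])

```text
time_s: 23.8
tcp_pos: [0.6555, -0.1585, 0.0764]
ee_rot: [0.002, 0.768, 0.64, 0.002]
force: [0.2, -0.9, -0.3]
opening: 0.0536
```

Run:
```python
from h import *
c,s=np.cos(np.radians(10.9)),np.sin(np.radians(10.9))
for l in [(-40,0),(32,27),(32,-47.5)]: print(.4718+(c*l[0]-s*l[1])/1000,.1193+(s*l[0]+c*l[1])/1000)
plan(.498,.152,.19,100.9,50)
```

```text
0.4325216514921423 0.11173618228040436
0.49811710184555913 0.1518639394184805
0.512204712348306 0.07870801532259544
t 23.8 tcp [ 0.6555 -0.1585  0.0764] yaw 79.6 q6 -1.8 F [ 0.2 -0.9 -0.3] open 53.6 n 8
total now-axes [ 276.9 -210.6 -114.5] turn [ 0.005  0.001 -0.372]
[34.6, -26.3, -14.3, 0.001, 0.0, -0.047, 50]
[35.8, -24.7, -14.3, 0.001, 0.0, -0.047, 50]
[36.9, -23.0, -14.3, 0.001, 0.0, -0.047, 50]
[37.9, -21.3, -14.3, 0.001, 0.0, -0.047, 50]
[38.9, -19.5, -14.3, 0.001, 0.0, -0.047, 50]
[39.8, -17.7, -14.2, 0.001, 0.0, -0.047, 50]
[40.5, -15.8, -14.2, 0.001, 0.0, -0.047, 50]
[41.2, -13.9, -14.2, 0.001, 0.0, -0.047, 50]
```

Emit:
play_rows([
  [0,0,-40,0.005,0,0,50],
  [0,0,-40,0,0,0,50],
  [35,-26,-20,0,0,-0.047,50],
  [36,-25,-10,0,0,-0.047,50],
  [37,-23,0,0,0,-0.047,50],
  [38,-21,0,0,0,-0.047,50],
  [39,-19.5,0,0,0,-0.047,50],
  [40,-18,0,0,0,-0.047,50],
  [40,-16,0,0,0,-0.047,50],
  [38,-14,0,0,0,-0.047,50],
])

```text
time_s: 25.05
tcp_pos: [0.4943, 0.1545, 0.1899]
ee_rot: [0.002, 0.633, 0.774, 0.002]
force: [0.2, 0.2, -0.3]
opening: 0.0537
```

Run:
```python
from h import *
plan(.498,.152,.15,100.9,50);wshot('w17')
```

```text
t 25.05 tcp [0.4943 0.1545 0.1899] yaw 101.5 q6 -1.7 F [ 0.2  0.2 -0.3] open 53.7 n 1
total now-axes [-3.1  2.9 40. ] turn [0.007 0.001 0.01 ]
[-3.1, 2.9, 40.0, 0.007, 0.001, 0.01, 50]
```

View pics/w17.png

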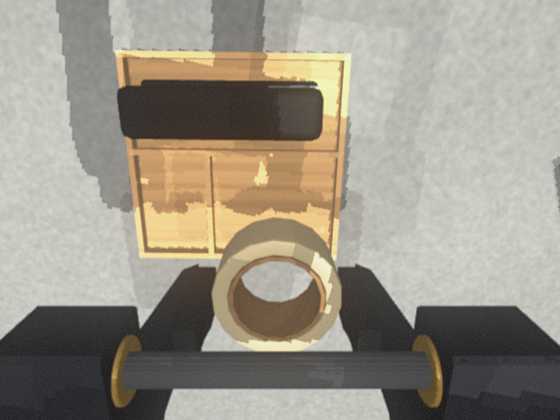

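Emit:
play_rows([
  [-2.5,2,20,0.007,0,0.01,50],
  [0,0,35,0,0,0,50],
  [0,0,25,0,0,0,50],
  [0,0,5,0,0,0,50],
])

```text
time_s: 25.6
tcp_pos: [0.4949, 0.1548, 0.1]
ee_rot: [-0.001, 0.636, 0.772, -0.0]
force: [-0.7, 0.4, -0.2]
opening: 0.0539
```

Run:
```python
from h import *
plan(.498,.152,.082,100.9,50)
```

```text
t 25.6 tcp [0.4949 0.1548 0.1   ] yaw 101.0 q6 -1.69 F [-0.7  0.4 -0.2] open 53.9 n 1
total now-axes [-3.4  2.5 18. ] turn [-0.002 -0.001  0.002]
[-3.4, 2.5, 18.0, -0.002, -0.001, 0.002, 50]
```

Emit:
play_rows([
  [-3.5,2.5,6,0,0,0,50],
  [0,0,8,0,0,0,50],
  [0,0,2,0,0,0,50],
])

```text
time_s: 25.98
tcp_pos: [0.4996, 0.1505, 0.0834]
ee_rot: [-0.0, 0.637, 0.771, -0.0]
force: [-0.2, 1.3, -1.0]
opening: 0.0537
```

Run:
```python
from h import *
plan(.498,.152,.08,100.9,50)
from station import capture
c=capture('side');cv2.imwrite('pics/d4.png',cv2.resize(c['image'][100:290,140:390],None,fx=3.1,fy=3.1))
```

```text
t 25.98 tcp [0.4996 0.1505 0.0834] yaw 100.9 q6 -1.7 F [-0.2  1.3 -1. ] open 53.7 n 1
total now-axes [ 1.8 -1.3  3.4] turn [-0.001 -0.001 -0.   ]
[1.8, -1.3, 3.4, -0.001, -0.001, -0.0, 50]
```

View pics/d4.png

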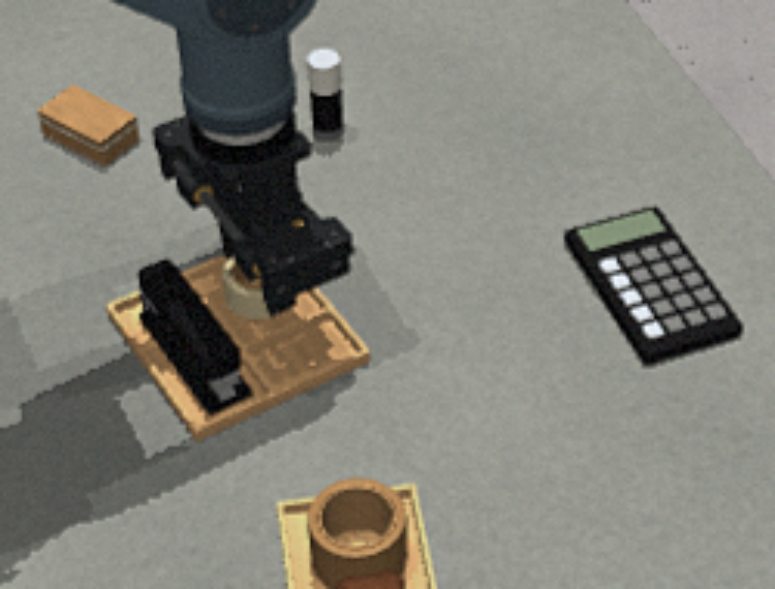

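Emit:
play_rows([
  [1.5,-1.3,2.5,0,0,0,50],
  [0,0,2,0,0,0,50],
])

```text
time_s: 26.28
tcp_pos: [0.4986, 0.152, 0.0797]
ee_rot: [0.0, 0.637, 0.771, 0.001]
force: [0.3, -0.1, -1.2]
opening: 0.0535
```

Emit:
play_rows([
  [0,0,1.5,0,0,0,50],
])

```text
time_s: 26.4
tcp_pos: [0.4988, 0.152, 0.0791]
ee_rot: [0.0, 0.637, 0.771, 0.001]
force: [-7.1, -2.5, 18.2]
opening: 0.0536
```

Emit:
play_rows([
  [0,0,-0.5,0,0,0,76],
  [0,0,-0.5,0,0,0,76],
  [0,0,-0.5,0,0,0,76],
  [0,0,-15,0,0,0,76],
  [0,0,-40,0,0,0,76],
  [0,0,-50,0,0,0,70],
  [0,0,-20,0,0,0,70],
])

```text
time_s: 27.28
tcp_pos: [0.4979, 0.1521, 0.2107]
ee_rot: [-0.0, 0.636, 0.771, -0.0]
force: [0.1, -0.0, -0.5]
opening: 0.0613
```

Run:
```python
from h import *
plan(.59,.31,.22,101,70);wshot('w18')
```

```text
t 27.27 tcp [0.4979 0.1521 0.2107] yaw 100.9 q6 -1.69 F [ 0.1 -0.  -0.5] open 61.3 n 4
total now-axes [137.5 120.4  -9.4] turn [-0.    -0.    -0.001]
[34.4, 30.1, -2.3, -0.0, -0.0, -0.0, 70]
[34.4, 30.1, -2.3, -0.0, -0.0, -0.0, 70]
[34.4, 30.1, -2.3, -0.0, -0.0, -0.0, 70]
[34.4, 30.1, -2.3, -0.0, -0.0, -0.0, 70]
```

View pics/w18.png

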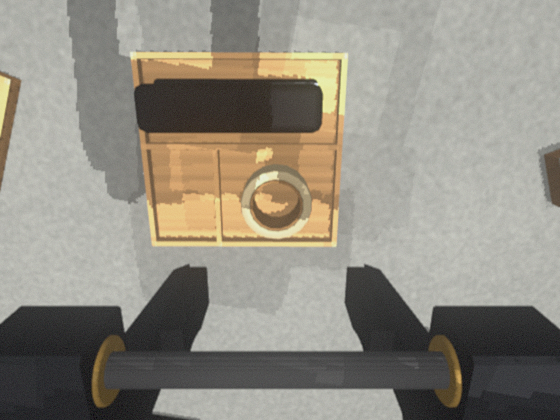

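Small roll is in the wider bay (ring (277,203)). Next the glue stick.

Emit:
play_rows([
  [34,30,-2,0,0,0,70],
  [34,30,-2,0,0,0,70],
  [34,30,-2,0,0,0,70],
  [34,30,-2,0,0,0,70],
  [0,0,0,0,0,0,70],
])

```text
time_s: 27.95
tcp_pos: [0.5932, 0.3124, 0.2229]
ee_rot: [0.002, 0.637, 0.771, 0.002]
force: [-1.0, 0.1, -0.0]
opening: 0.0618
```

Run:
```python
from h import *
plan(.618,.3225,.22,101,70);wshot('w19')
```

```text
t 27.95 tcp [0.5932 0.3124 0.2229] yaw 100.8 q6 -1.45 F [-1.   0.1 -0. ] open 61.8 n 1
total now-axes [ 5.3 26.2  3. ] turn [ 0.005  0.    -0.003]
[5.3, 26.2, 3.0, 0.005, 0.0, -0.003, 70]
```

View pics/w19.png

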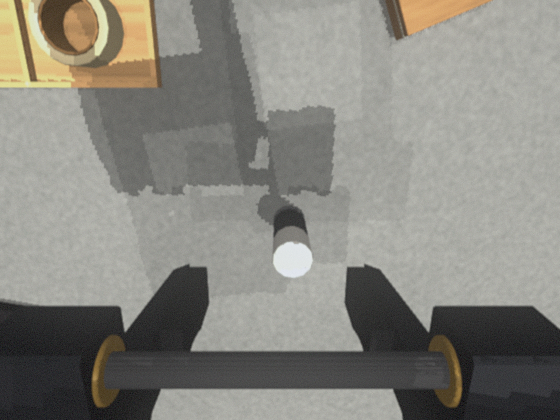

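Run:
```python
from h import *
wload('w19')
p=unproj([(292.5,259)],.08,'wrist');print(p.round(4)); plan(p[0,0],p[0,1],.17,100.9,70)
```

```text
[[0.6182 0.3286 0.08  ]]
t 28.0 tcp [0.5925 0.3111 0.2226] yaw 100.8 q6 -1.45 F [-0.   0.1 -0.7] open 61.8 n 2
total now-axes [12.4 28.4 52.7] turn [ 0.004  0.001 -0.002]
[6.2, 14.2, 26.3, 0.002, 0.001, -0.001, 70]
[6.2, 14.2, 26.3, 0.002, 0.001, -0.001, 70]
```

Emit:
play_rows([
  [9,27,0,0.004,0,0,70],
  [0,0,30,0,0,0,70],
  [0,0,0,0,0,0,70],
])

```text
time_s: 28.38
tcp_pos: [0.6158, 0.3218, 0.1913]
ee_rot: [-0.0, 0.638, 0.77, -0.003]
force: [-0.4, -0.3, 0.6]
opening: 0.0619
```

Run:
```python
from h import *
wshot('w20');plan(.6182,.327,.1,100.9,70)
```

```text
t 28.43 tcp [0.6172 0.3222 0.1939] yaw 100.7 q6 -1.44 F [-0.6 -0.1  0.7] open 61.4 n 2
total now-axes [ 4.7  1.9 93.9] turn [-0.     0.002 -0.004]
[2.4, 0.9, 46.9, -0.0, 0.001, -0.002, 70]
[2.3, 0.9, 46.9, -0.0, 0.001, -0.002, 70]
```

View pics/w20.png

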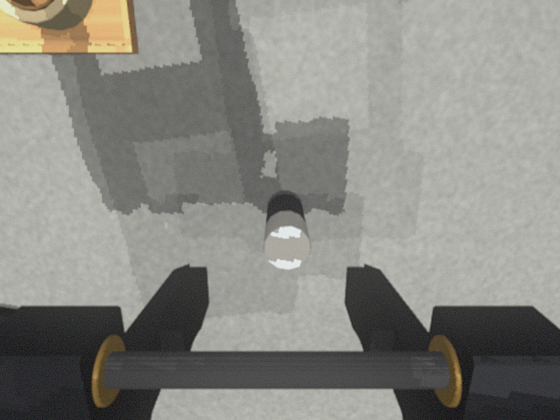

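Run:
```python
from h import *
wload('w20')
p=unproj([(287.5,246.5)],.08,'wrist');print(p.round(4)); plan(p[0,0],p[0,1],.13,100.9,70)
```

```text
[[0.6176 0.3287 0.08  ]]
t 28.43 tcp [0.6172 0.3222 0.1939] yaw 100.7 q6 -1.44 F [-0.6 -0.1  0.7] open 61.4 n 2
total now-axes [ 6.4  1.6 63.9] turn [-0.     0.002 -0.004]
[3.2, 0.8, 31.9, -0.0, 0.001, -0.002, 70]
[3.2, 0.8, 31.9, -0.0, 0.001, -0.002, 70]
```

Use (0.618, 0.328).

Emit:
play_rows([
  [5.5,1.5,20,0,0.002,0,70],
  [0,0,25,0,0,0,70],
  [0,0,0,0,0,0,70],
])

```text
time_s: 28.8
tcp_pos: [0.6184, 0.3277, 0.15]
ee_rot: [0.001, 0.639, 0.77, 0.002]
force: [0.1, 1.1, -0.7]
opening: 0.0617
```

Run:
```python
from h import *
wshot('w21');plan(.618,.328,.1,100.9,70)
```

```text
t 28.85 tcp [0.6192 0.328  0.1515] yaw 100.6 q6 -1.44 F [0.6 0.4 0.6] open 61.8 n 2
total now-axes [ 0.2 -1.5 51.5] turn [ 0.006 -0.001 -0.005]
[0.1, -0.8, 25.8, 0.003, -0.0, -0.002, 70]
[0.1, -0.7, 25.8, 0.003, -0.0, -0.002, 70]
```

View pics/w21.png

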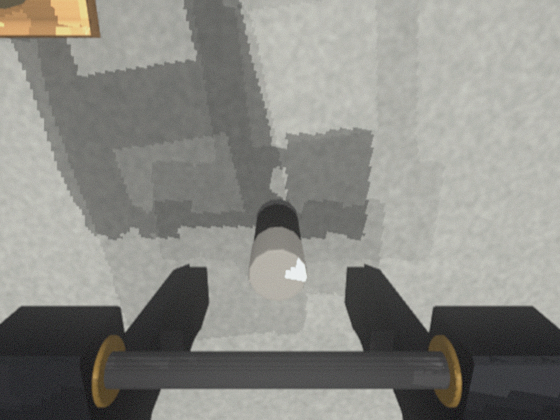

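Glue cap (278,274) is centred between the fingers. Descend and grip.

Emit:
play_rows([
  [0,-1.5,25,0.005,0,-0.003,70],
  [0,0,25,0,0,0,70],
  [0,0,2,0,0,0,70],
])

```text
time_s: 29.22
tcp_pos: [0.6187, 0.3282, 0.0987]
ee_rot: [0.001, 0.637, 0.771, 0.002]
force: [-1.4, -0.7, -0.8]
opening: 0.0616
```

Run:
```python
from h import *
plan(.618,.328,.1,100.9,70)
```

```text
t 29.23 tcp [0.6187 0.3282 0.0987] yaw 100.8 q6 -1.44 F [-1.4 -0.7 -0.8] open 61.6 n 1
total now-axes [-0.1 -0.7 -1.3] turn [ 0.004 -0.001 -0.001]
[-0.1, -0.7, -1.3, 0.004, -0.001, -0.001, 70]
```

Emit:
play_rows([
  [0,-0.5,0,0.003,0,0,22],
  [0,0,0.3,0,0,0,22],
  [0,0,0.5,0,0,0,22],
  [0,0,0.5,0,0,0,22],
  [0,0,0.5,0,0,0,22],
  [0,0,0.5,0,0,0,22],
  [0,0,0,0,0,0,22],
])

```text
time_s: 30.1
tcp_pos: [0.6196, 0.3287, 0.0996]
ee_rot: [0.001, 0.637, 0.771, 0.003]
force: [-0.1, -0.4, -0.2]
opening: 0.0268
```

Run:
```python
from h import *
plan(.512,.0785,.21,100.9,22)
```

```text
t 30.1 tcp [0.6196 0.3287 0.0996] yaw 100.8 q6 -1.44 F [-0.1 -0.4 -0.2] open 26.8 n 6
total now-axes [-225.3 -152.1 -111.6] turn [ 0.005 -0.002 -0.001]
[-37.6, -25.4, -18.6, 0.001, -0.0, -0.0, 22]
[-37.6, -25.4, -18.6, 0.001, -0.0, -0.0, 22]
[-37.6, -25.4, -18.5, 0.001, -0.0, -0.0, 22]
[-37.6, -25.4, -18.5, 0.001, -0.0, -0.0, 22]
[-37.6, -25.4, -18.5, 0.001, -0.0, -0.0, 22]
[-37.6, -25.5, -18.4, 0.001, -0.0, -0.0, 22]
```

Emit:
play_rows([
  [0,0,-40,0.004,-0.002,0,22],
  [0,0,-45,0,0,0,22],
  [-37,-25,-20,0,0,0,22],
  [-38,-25,0,0,0,0,22],
  [-38,-26,0,0,0,0,22],
  [-38,-26,0,0,0,0,22],
  [-38,-26,0,0,0,0,22],
  [-34,-23,0,0,0,0,22],
  [0,0,0,0,0,0,22],
])

```text
time_s: 31.22
tcp_pos: [0.5103, 0.0745, 0.2064]
ee_rot: [0.002, 0.637, 0.771, 0.001]
force: [-0.1, 0.2, 0.1]
opening: 0.0268
```

Run:
```python
from h import *
wshot('w22');plan(.512,.0785,.115,100.9,22)
```

```text
t 31.27 tcp [0.5109 0.0755 0.2066] yaw 101.0 q6 -1.85 F [-0.3 -0.3  0.5] open 26.7 n 2
total now-axes [ 2.9  1.2 91.6] turn [0.005 0.001 0.001]
[1.4, 0.6, 45.8, 0.003, 0.001, 0.0, 22]
[1.4, 0.7, 45.8, 0.003, 0.001, 0.0, 22]
```

View pics/w22.png

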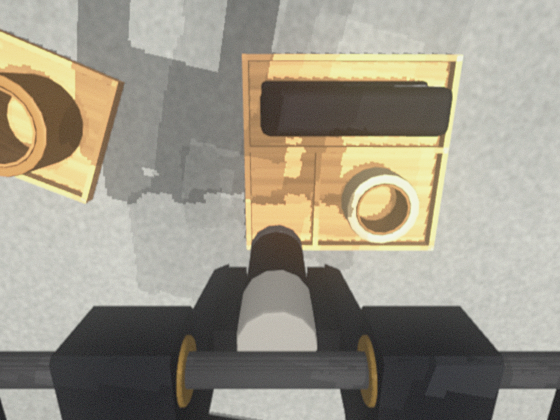

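Emit:
play_rows([
  [2,1,30,0.004,0,0,22],
  [0,0,35,0,0,0,22],
  [0,0,20,0,0,0,22],
  [0,0,0,0,0,0,22],
])

```text
time_s: 31.78
tcp_pos: [0.515, 0.0813, 0.1206]
ee_rot: [0.003, 0.635, 0.772, 0.002]
force: [0.3, 0.7, -0.9]
opening: 0.0271
```

Run:
```python
from h import *
wshot('w23');plan(.512,.0785,.105,100.9,22)
```

```text
t 31.82 tcp [0.5156 0.0812 0.1215] yaw 101.1 q6 -1.84 F [ 0.   0.6 -1.1] open 26.9 n 1
total now-axes [-2.  -4.2 16.5] turn [0.008 0.002 0.004]
[-2.0, -4.2, 16.5, 0.008, 0.002, 0.004, 22]
```

View pics/w23.png

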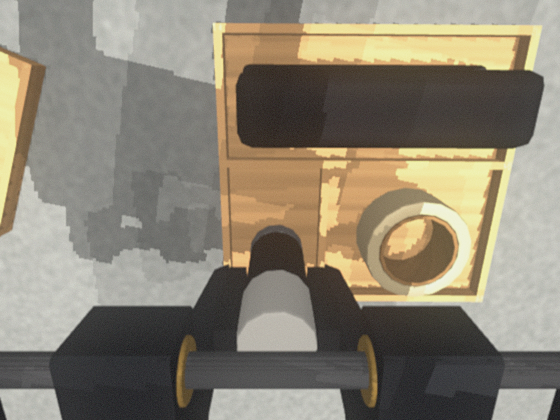

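Emit:
play_rows([
  [-2,-4.5,7,0.008,0.002,0.003,22],
  [0,-0.5,7,0,0,0,22],
  [0,-0.5,1,0,0,0,22],
])

```text
time_s: 32.2
tcp_pos: [0.5122, 0.0787, 0.1079]
ee_rot: [0.001, 0.636, 0.772, 0.001]
force: [-0.9, -0.6, 0.3]
opening: 0.0268
```

Run:
```python
from h import *
plan(.512,.0785,.103,100.9,22)
```

```text
t 32.2 tcp [0.5122 0.0787 0.1079] yaw 101.0 q6 -1.84 F [-0.9 -0.6  0.3] open 26.8 n 1
total now-axes [-0.2 -0.3  4.9] turn [0.004 0.    0.001]
[-0.2, -0.3, 4.9, 0.004, 0.0, 0.001, 22]
```

Emit:
play_rows([
  [0,-0.3,2.5,0.004,0,0,22],
  [0,-0.3,2,0,0,0,22],
])

```text
time_s: 32.45
tcp_pos: [0.512, 0.0785, 0.1037]
ee_rot: [0.001, 0.636, 0.771, 0.0]
force: [0.1, -0.4, -0.9]
opening: 0.0266
```

Emit:
play_rows([
  [0,0,1.8,0,0,0,22],
])

```text
time_s: 32.58
tcp_pos: [0.5123, 0.0784, 0.1024]
ee_rot: [0.001, 0.636, 0.771, 0.0]
force: [-5.5, 1.0, 16.8]
opening: 0.0267
```

Emit:
play_rows([
  [0,0,-0.5,0,0,0,50],
  [0,0,-0.5,0,0,0,50],
  [0,0,-0.5,0,0,0,50],
  [0,0,-20,0,0,0,50],
  [0,0,-40,0,0,0,50],
  [0,0,-50,0,0,0,50],
  [0,0,-50,0,0,0,50],
  [0,-30,-30,0,0,0,50],
  [0,-30,0,0,0,0,50],
  [0,-30,0,0,0,0,50],
])

```text
time_s: 33.83
tcp_pos: [0.4224, 0.0609, 0.3003]
ee_rot: [0.001, 0.636, 0.772, 0.0]
force: [0.3, -0.1, 0.5]
opening: 0.0441
```

Run:
```python
from h import *
from station import capture
wshot('w24');plan(.4,.0785,.3,100.9,50)
for n in('scene','side'):
    c=capture(n);cv2.imwrite(f'pics/{n}9.png',c['image'])
a=cv2.imread('pics/side0.png').astype(int);b=cv2.imread('pics/side9.png').astype(int)
# bystanders diff: calculator, staple box, mug
for nm,(x0,y0,x1,y1) in dict(calc=(318,162,382,218),box=(148,122,190,155),mug=(245,362,322,419)).items():
    print(nm,np.abs(a-b)[y0:y1,x0:x1].mean().round(2),np.abs(a-b)[y0:y1,x0:x1].max())
```

```text
t 33.88 tcp [0.4197 0.0609 0.2998] yaw 101.0 q6 -1.9 F [ 0.7  2.  -0.5] open 43.8 n 1
total now-axes [ 21.  -16.   -0.2] turn [-0.001  0.001  0.002]
[21.0, -16.0, -0.2, -0.001, 0.001, 0.002, 50]
calc 12.51 122
box 35.99 189
mug 11.99 28
```

View pics/side9.png

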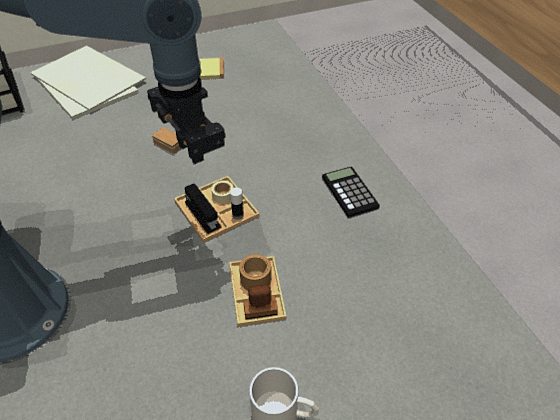

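View pics/w24.png

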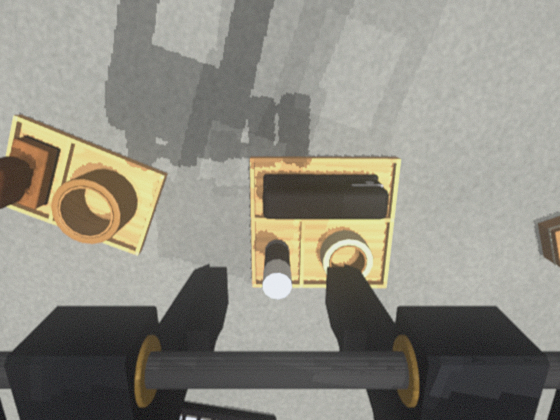

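View pics/scene9.png

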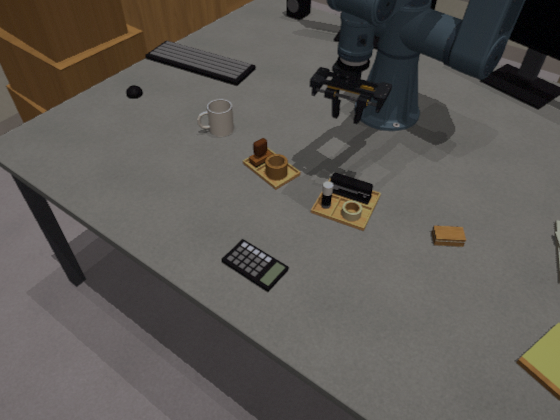

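Everything is in its bay and upright, and in the scene view the mug (220,118), calculator (255,264) and staple box (449,236) are where they started. The box's large side-view difference comes from the arm hiding it. I'll let the arm come to rest, then hand in.

Emit:
play_rows([
  [0,0,0,0,0,0,50],
  [0,0,0,0,0,0,50],
])

```text
time_s: 34.22
tcp_pos: [0.4241, 0.061, 0.3001]
ee_rot: [0.001, 0.637, 0.771, 0.0]
force: [0.0, -0.2, -0.2]
opening: 0.0439
```

Run:
```python
from h import *
from station import hand_in
a=cv2.imread('pics/scene0.png');b=cv2.imread('pics/scene9.png')
for nm,(x0,y0,x1,y1) in dict(calc=(218,236,292,292),box=(428,222,470,250),mug=(194,98,238,140)).items():
    sh,r=cv2.phaseCorrelate(cv2.cvtColor(a,6)[y0:y1,x0:x1].astype(np.float32),cv2.cvtColor(b,6)[y0:y1,x0:x1].astype(np.float32)); print(nm,np.round(sh,2))
print(hand_in())
```

```text
calc [0.5  0.05]
box [ 0.54 -0.05]
mug [0.44 0.51]
the job is handed in; nothing more can be done
None
```

Both kits are made up and the job is handed in, at about 34 s of the 128 s allowed. I placed the pieces in the order you listed: parcel tape and stamp in the mail tray, then stapler, small tape and glue stick in the desk tray.

- **Placing:** I lowered each piece until I felt it touch the tray floor, then let go. In the final pictures all five stand upright in their own bays. By camera the stapler sits about 2 mm off the long bay's centre, and the roll about 3 mm off the square bay's centre.
- **Bystanders:** in the scene view the mug, calculator and staple box shifted by about 0.5 px, which I put down to image noise. The side view could not check the staple box because the arm partly hid it. The calculator and mug showed small differences there, which I put down to lighting and noise.
- **Forces:** setting down the parcel tape, the wrist force peaked at a reading of about 43–45 N. I took that as the tape pressing on the tray floor rather than the gripper's body touching anything, and it is well under the 120 N wrist limit. The other pieces stayed below about 35 N.
- **Disagreements:** the fixed cameras disagreed with each other by 4–5 mm (up to about 12 mm on the stapler). I used the wrist camera to refine each grasp and each placing.

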